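# Load a lock cylinder in the block and hold the loupe in focus over its keyway

### The arm

A 6-joint arm with a two-finger parallel gripper is mounted at the origin on the work surface. World frame = base frame: x ahead of the robot, y to its left, z up, the work surface at z = 0. Lengths are in m, angles in rad, forces in N, time in s.
With the tool pointing down it reaches from about 0.3 to 0.875 m from the base axis. Payload 6.4 kg.
Tool frame: the origin (TCP) lies at the very end of the fingers, on their centre line; the grasp point (between the pads) lies 19 mm behind it (ctrl.grip_point_offset is the z of the grasp point in the tool frame, in m); z points along the fingers, y is the direction in which the jaws open and shut (so a half turn about z gives the same grasp; the last joint's range is limited). The gripper opens to 85 mm and grips with 20 to 120 N. Pads are 22 mm wide; open, the fingers measure 114 mm over their backs; the gripper's body (76 mm by 85 mm) begins 54 mm behind the grasp point. The pads swing forward as they close: fully open they stand 13 mm farther back than shut.
Start: joints at [0.922, 0.181, 1.607, -0, 1.354, -0.206], TCP at [0.246, 0.52, 0.204] pointing down, gripper open.
Joint ranges: [-2.99, 2.99], [-0.89, 2.07], [0.3, 2.58], [-1.14, 4.28], [0, 2.63], [-3.12, 3.12]. Speed limits (rad/s): [2.57, 2.57, 3.01, 3.14, 3.14, 3.14].

### API

Orientations are given as a unit quaternion [w, x, y, z].
In Python, from bench import status, cams, ctrl gives the robot as it stands.
- The arm moves only by the shell command python3 -m handwheel 'ROWS'. ROWS is JSON, a list of rows, each an object with "grip": the finger opening in cm, from 0 to 8.54; "linear": the shift along the tool's x, y, z in cm, a list of three; "rotation": the turn, a rotation vector about the tool's x, y, z in degrees, a list of three. A call has 1 to 12 rows; each row is the pose to reach, as a shift and turn from the pose commanded when the call began, along the tool's axes at that moment; what a row does not reach only later rows make up. A row lasts 1/12 s, in which the tool goes at most 41.7 mm and 7.16 degrees, less where a joint would pass 70% of its speed; a pose out of reach is approached as far as the arm can. A call with a gripper value outside its range is refused whole. The fingers move at their own pace and stop on an object; the grip force is fixed at half the most. Time passes only in rows, so rows that repeat a pose let the fingers close. It gives the time, the measured TCP pose, the force and the opening at its end, in the units of the state.
- status.get_obs(): the state, without advancing time (a new reading comes with each control period).
- cams.camera(name): name is "scene" or "top" or "wrist"; returns the picture (400x640x3 uint8, red, green, blue); there is no depth.
- cams.camera_info(name): a dict with "fovy" (degrees; the focal length in pixels is half the picture's height over the tangent of half this angle, whatever the lens; pixels are square), "cx", "cy" (the principal point, pixels), "k1" (the pictures are not rectified: a ray, as slopes to the right and down, at radius r is drawn at 1 + k1 r^2 times it, then the intrinsics apply), "world_from_camera" (4x4, takes a point from camera to world coordinates); the wrist camera has in their place "mount" (4x4, takes a point from camera to tool coordinates, whose origin is the TCP and whose axes are the flange's). Camera axes: x right, y down, z forward; pixel columns grow to the right and rows downward; lengths in m; the calibration is good to about 2 mm. A picture is of the moment at which its call begins: read the wrist's pose just before it. camera_info takes no time and is no camera call.
- ctrl.hand_in(): hands the job in, once; it reports no verdict.
The state is a dict: "time_s": time; "q": joint angles; "dq": joint speeds; "joint_efforts": joint torques, N m; "eef_pos": TCP position; "eef_rot": TCP orientation; "wrist_force": force on the tool from outside, world axes, zero at the start; "torque": the same for the moment, N m; "opening": opening from 0.0 (shut) to 1.0 (fully open).
Only numpy, scipy, OpenCV 4.12 (cv2) and the standard library are available. Lean on these libraries where they do the work, as an engineer would, in place of code of your own. Each camera call takes 0.05 s, during which the arm holds its last target.

### The job

Lower the brass lock cylinder, keyway face up, all the way into the large pocket of the aluminium cylinder block and let go of it. Then pick up the loupe and hold it level over the cylinder, centred on the keyway face, with its lens at the height of the height gauge's red scriber tip, which marks the focal height. Finish while holding the loupe there, steady and touching nothing else; do not drop the cylinder, do not bump the gauge, and leave the grey cylinder, the padlock and the screwdriver where they are.

Things in the scene. Friction and masses are not known exactly. Their poses are not given: they have to be found in the camera images.
- brass_cylinder: Yellow brass lock cylinder to be inspected: a plain round solid, 32 mm diameter, 40 mm tall, 0.2 kg, standing upright on the bench with its keyway face up. It may stand at either of two places, the grey cylinder at the other. Origin: centre of its underside; z up along its axis.
- brass_cylinder_face (a point): Centre of the brass cylinder's upper (keyway) face, 40 mm above its underside.
- block: Cylinder block, fixed: steel base plate 120 x 84 x 8 mm, on it an aluminium block 100 (x) x 64 (y) mm, top 36 mm above the bench. Two blind round pockets 16 mm deep: the large one (37 mm diameter, 2 mm chamfer) for the cylinder at x = -22 mm, y = 0; a small one (21 mm) at x = +27 mm stays empty. A clamp screw sticks out 16 mm at -y, 20 mm up. Origin: centre of the underside.
- pocket (a point): Centre of the floor of the large pocket, 20 mm above the bench and 16 mm below the block's top. The seated cylinder stands on this floor with play of 2.5 mm all round and its upper 24 mm proud of the block, its face 60 mm above the bench.
- gauge: Height gauge, fixed, about 140 mm from the pocket, beyond the block as seen from the robot: base 80 x 60 x 26 mm, graduated steel beam 7 x 18 mm, 219 mm tall overall. A grey slide 32 mm wide, 34 mm high carries the level scriber, an arm up to 12 mm wide, 10 mm high reaching 75 mm along -x, towards the pocket (within 8 degrees), its end red. Origin: base underside, below the beam.
- scriber_tip (a point): The red end of the height gauge's scriber, at mid thickness of the arm: 110 to 140 mm above the bench in different runs, and about 65 mm to the side of the pocket's axis. Its height is the focal height at which the middle of the lens must be held. The slide is clamped by friction and must not be moved.
- loupe: Hand loupe, 0.11 kg, lying flat on the bench, 18 mm thick: round black frame of 72 mm diameter with a clear lens, a steel neck, and a straight black handle 24 mm wide, 18 mm thick, lying along its own -x from 46 to 146 mm from the lens centre. Origin: below the lens centre, on the underside; z is the lens axis, up while it lies flat.
- loupe_lens (a point): Centre of the lens, at mid thickness: 9 mm above the loupe's underside.
- loupe_handle (a point): Middle of the handle's thickness, 85 mm from the lens centre along -x: a good place to grip, across the 24 mm width.
- nickel_cylinder: Grey lock cylinder of the same size as the brass one; a bystander. Origin: centre of its underside.
- padlock: Brass padlock lying flat, 50 x 40 x 20 mm body with a steel shackle reaching 54 mm along +y; a bystander. Origin: centre of the body's underside.
- screwdriver: Screwdriver with orange handle, 170 mm long, lying on the bench; a bystander. Its own x runs from handle to tip.
Mind the look-alikes: they are no part of the job. What is shaped like the brass_cylinder but green is not meant.

How it is judged:
By the outcome, as a careful person would: the job done as asked, in the order asked, and still so for the second after the job is handed in, while the arm keeps its last pose, push and grip.
It also fails if it takes over 56 s, if anything falls off the work surface, if the arm or the gripper's body presses on something with over 40 N, if the wrist force passes 120 N, or if a joint passes its speed limit or range.

## Working session

There is one attempt and no reset: what is moved stays moved. The work goes in short steps, Python scripts to look and compute and a shell command to move; the robot and the scene stay as the last step left them, time stands still between calls to the robot, and variables do not carry over. Pictures are saved under pics/ and viewed, and the job is handed in when it is done.

```bash
ls; mkdir -p pics; python3 - <<'E'
from bench import status,cams,ctrl
import cv2,json
o=status.get_obs();print(o, ctrl.grip_point_offset)
for n in ["scene","top","wrist"]:
    im=cams.camera(n);cv2.imwrite(f"pics/{n}0.png",im[:,:,::-1]);i=cams.camera_info(n);print(n,i)
E
```

```text
pics
{'time_s': 0.0, 'q': array([ 9.21723751e-01,  1.81536545e-01,  1.60804189e+00, -2.22597880e-05,
        1.35378820e+00, -2.06280530e-01]), 'dq': array([-0.00020876, -0.00157615,  0.00090118,  0.00067013,  0.00149573,
       -0.00046046]), 'joint_efforts': array([-1.20193916e-03, -4.44860172e+01, -3.51343489e+01, -2.63512329e-04,
        8.93807912e-03, -1.47293053e-05]), 'eef_pos': array([0.24596858, 0.51905562, 0.20337035]), 'eef_rot': array([-3.57997124e-04,  2.19589351e-01,  9.75591989e-01, -8.11605621e-04]), 'wrist_force': array([ 0.12816674,  0.22630276, -0.01399914]), 'torque': array([-0.01467826, -0.00894151, -0.08094485]), 'opening': 0.9980784175790298} -0.0187
scene {'fovy': 55.94720114913665, 'cx': 322.88434545968465, 'cy': 198.45670818681572, 'k1': -0.04066958320596346, 'world_from_camera': array([[ 0.26906841,  0.63250915, -0.72631561,  1.16719236],
       [ 0.96306167, -0.16831886,  0.21019273, -0.13179769],
       [ 0.01069621, -0.75604294, -0.65443461,  0.6365552 ],
       [ 0.        ,  0.        ,  0.        ,  1.        ]])}
top {'fovy': 55.40982276861164, 'cx': 322.56352276775743, 'cy': 202.01082380365295, 'k1': -0.09384106438273032, 'world_from_camera': array([[-0.03026521, -0.98754242,  0.15441501,  0.42166414],
       [-0.99933267,  0.03305638,  0.01553974,  0.01215538],
       [-0.02045056, -0.15384165, -0.98788386,  0.94723819],
       [ 0.        ,  0.        ,  0.        ,  1.        ]])}
wrist {'fovy': 69.62214193359603, 'cx': 318.58839495429095, 'cy': 202.87245158462892, 'k1': 0.004720160701063573, 'mount': array([[ 1.06494127e-03, -9.53744608e-01, -3.00616181e-01,
         7.73870909e-02],
       [ 9.99999316e-01,  8.70381082e-04,  7.81126538e-04,
        -3.02984954e-04],
       [-4.83344587e-04, -3.00616807e-01,  9.53744883e-01,
        -1.69329933e-01],
       [ 0.00000000e+00,  0.00000000e+00,  0.00000000e+00,
         1.00000000e+00]])}
```

View pics/scene0.png

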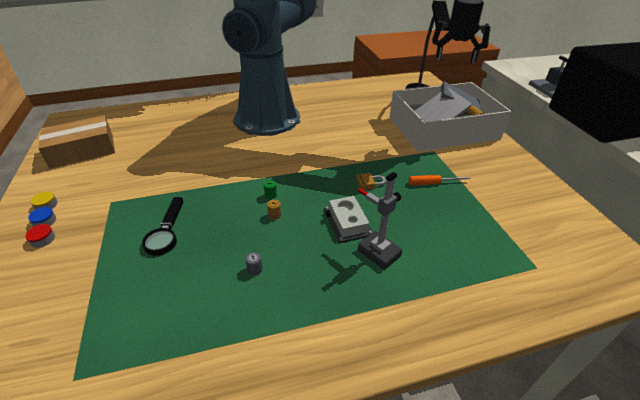

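View pics/top0.png

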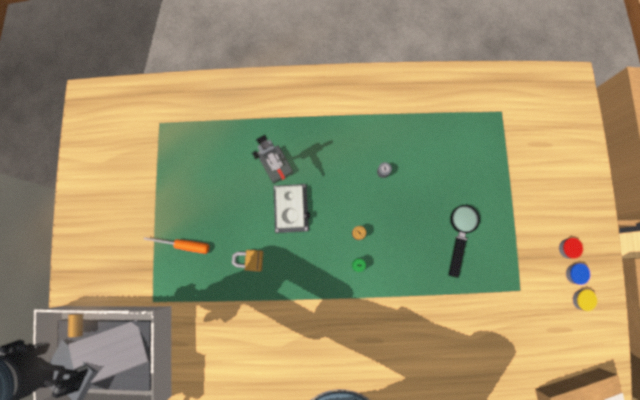

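View pics/wrist0.png

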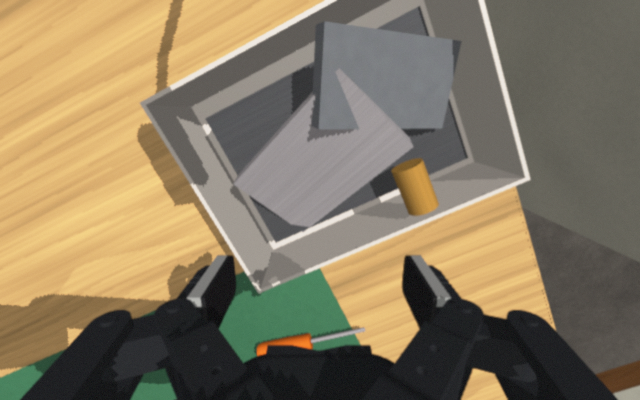

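The top view shows brass at about (359,232), its green twin at (359,265), the grey one at (386,169), the block at (291,208), the gauge at (272,158), and the loupe lens at (464,218) with its handle going down to (456,275). The padlock (247,260) and screwdriver (190,245) are well off to the left. I'll enlarge the views next.

```bash
cat > h.py <<'E'
import numpy as np,cv2
from bench import status,cams,ctrl
from scipy.spatial.transform import Rotation as R
def toolT(o=None):
    o=o or status.get_obs();q=o['eef_rot'];T=np.eye(4);T[:3,:3]=R.from_quat([q[1],q[2],q[3],q[0]]).as_matrix();T[:3,3]=o['eef_pos'];return T
def cam(n,T=None):
    i=cams.camera_info(n);W=i['world_from_camera'] if n!='wrist' else T@i['mount']
    f=200/np.tan(np.radians(i['fovy'])/2);return f,i['cx'],i['cy'],i['k1'],W
def ray(c,u,v):
    f,cx,cy,k,W=c;d=np.array([(u-cx)/f,(v-cy)/f]);p=d.copy()
    for _ in range(20):p=d/(1+k*(p@p))
    r=W[:3,:3]@np.array([p[0],p[1],1]);return W[:3,3],r/np.linalg.norm(r)
def onz(c,u,v,z):
    o,r=ray(c,u,v);return o+r*(z-o[2])/r[2]
def proj(c,P):
    f,cx,cy,k,W=c;p=np.linalg.inv(W)@np.append(P,1);s=p[:2]/p[2];s=s*(1+k*(s@s));return np.array([f*s[0]+cx,f*s[1]+cy])
def tri(a,b):
    (o1,r1),(o2,r2)=a,b
    A=np.stack([r1,-r2],1);t=np.linalg.lstsq(A,o2-o1,rcond=None)[0]
    p,q=o1+t[0]*r1,o2+t[1]*r2;return (p+q)/2,np.linalg.norm(p-q)
def comp(mask,amin=20):
    n,l,s,c=cv2.connectedComponentsWithStats(mask.astype(np.uint8))
    return [(s[i].tolist(),c[i].round(1).tolist()) for i in range(1,n) if s[i][4]>=amin]
def load(p): return cv2.imread(p)[:,:,::-1]
def crop(im,x0,y0,x1,y1,k,name): cv2.imwrite(name,cv2.resize(im[y0:y1,x0:x1,::-1],None,fx=k,fy=k,interpolation=cv2.INTER_NEAREST))
E
python3 - <<'E'
from h import *
t=load('pics/top0.png');s=load('pics/scene0.png')
crop(t,240,120,400,240,5,'pics/t1.png')
crop(s,320,160,420,270,5,'pics/s1.png')
crop(t,430,190,500,290,6,'pics/t2.png')
for n,im in(('top',t),('scene',s)):
    h=cv2.cvtColor(np.ascontiguousarray(im),cv2.COLOR_RGB2HSV).astype(int);H,S,V=h[...,0],h[...,1],h[...,2]
    print(n,'red',comp(((H<5)|(H>174))&(S>130)&(V>80),5))
    print('orange',comp((H>8)&(H<22)&(S>150)&(V>90),20)[:12])
E
```

```text
top red [([278, 169, 7, 10, 31], [280.7, 173.5]), ([563, 238, 19, 20, 309], [572.2, 247.5])]
orange [([626, 0, 14, 52, 370], [634.7, 18.0]), ([353, 227, 13, 12, 107], [358.8, 232.6]), ([174, 240, 35, 14, 344], [191.3, 245.9]), ([246, 251, 11, 19, 196], [251.0, 260.0]), ([70, 316, 3, 12, 20], [70.6, 321.3])]
scene red [([358, 188, 10, 7, 27], [362.5, 191.2]), ([26, 224, 26, 17, 317], [38.1, 232.0])]
orange [([356, 31, 72, 28, 1440], [395.6, 44.0]), ([426, 30, 11, 26, 148], [431.2, 45.7]), ([438, 31, 11, 9, 47], [442.0, 34.1]), ([475, 36, 7, 8, 31], [478.2, 39.4]), ([442, 39, 33, 15, 352], [457.4, 46.6]), ([480, 43, 19, 8, 62], [489.9, 47.5]), ([14, 98, 15, 16, 55], [22.1, 106.0]), ([158, 99, 15, 6, 23], [164.7, 101.0]), ([469, 106, 13, 8, 61], [474.9, 109.7]), ([81, 120, 13, 5, 23], [86.7, 122.1]), ([85, 125, 24, 11, 56], [98.5, 130.1]), ([39, 128, 20, 6, 27], [48.7, 130.9])]
```

View pics/t1.png

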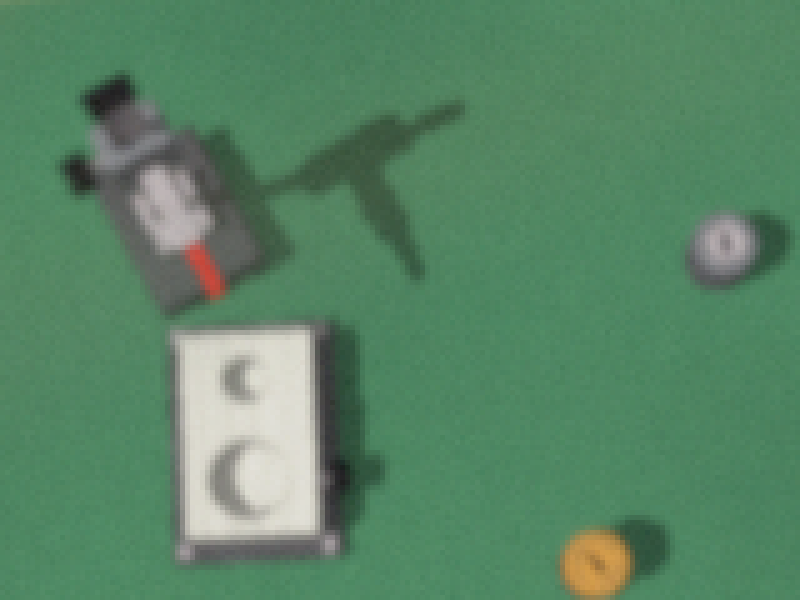

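View pics/s1.png

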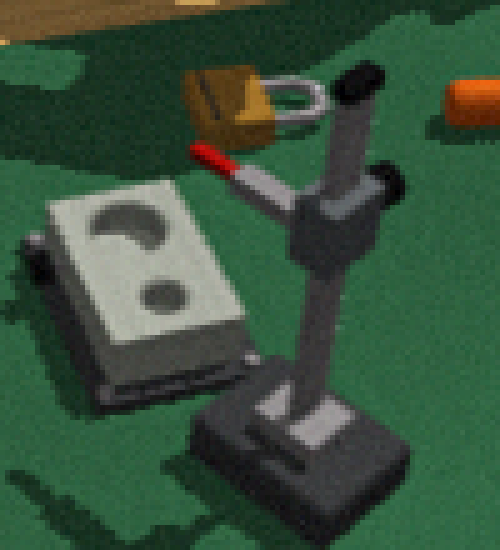

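View pics/t2.png

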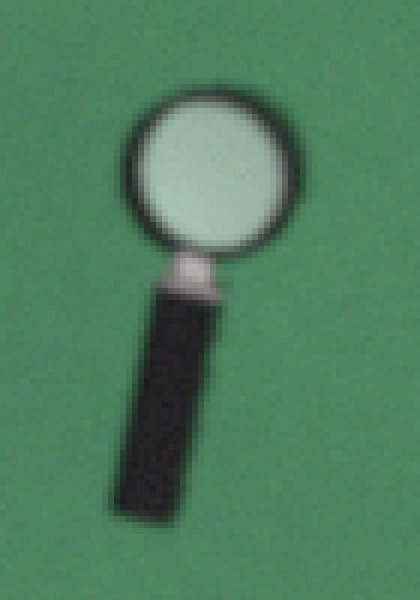

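```bash
python3 - <<'E'
from h import *
np.set_printoptions(precision=4,suppress=True)
t=cam('top');s=cam('scene')
P=lambda x,y:(240+x/5-.4,120+y/5-.4); S=lambda x,y:(320+x/5-.4,160+y/5-.4); L=lambda x,y:(430+x/6-.4,190+y/6-.4)
print('brass',onz(t,358.8,232.6,.04)); 
print('pocket',onz(t,*P(248,479),.036)); c=[onz(t,*P(*p),.036) for p in((178,333),(318,328),(322,533),(180,543))]
c=np.array(c);print(c,c.mean(0),np.linalg.norm(c-np.roll(c,1,0),axis=1))
c2=np.array([onz(s,*S(*p),.036) for p in((47,203),(172,180),(244,315),(110,342))]);print('scene block',c2,c2.mean(0),np.linalg.norm(c2-np.roll(c2,1,0),axis=1))
print('pocket scene',onz(s,*S(129,227),.036))
print('tip',tri(ray(t,*P(218,297)),ray(s,*S(192,152))))
print('redcentroid',tri(ray(t,280.7,173.5),ray(s,362.5,191.2)))
print('red/grey',tri(ray(t,*P(196,249)),ray(s,*S(236,174))))
ln=onz(t,*L(212,172),.014);he=onz(t,*L(146,518),.016);print('lens',ln,'hend',he,np.linalg.norm(ln-he),np.degrees(np.arctan2(*(ln-he)[1::-1])))
for n in [(725,243)]:print('nickel',onz(t,*P(*n),.04))
print('green',onz(t,359,265,.04))
print('gauge base ctr?',onz(t,*P(190,200),.026))
print(toolT())
E
```

```text
brass [ 0.4869 -0.0576  0.04  ]
pocket [0.5341 0.108  0.036 ]
[[0.6071 0.1412 0.036 ]
 [0.6072 0.0725 0.036 ]
 [0.5068 0.0728 0.036 ]
 [0.5041 0.1414 0.036 ]] [0.5563 0.107  0.036 ] [0.103  0.0687 0.1004 0.0686]
scene block [[0.5107 0.0737 0.036 ]
 [0.51   0.138  0.036 ]
 [0.6081 0.1386 0.036 ]
 [0.6087 0.0744 0.036 ]] [0.5594 0.1062 0.036 ] [0.098  0.0644 0.0981 0.0642]
pocket scene [0.5376 0.1067 0.036 ]
tip (array([0.6024, 0.1088, 0.1341]), np.float64(0.0014861861282605316))
redcentroid (array([0.6139, 0.1139, 0.1389]), np.float64(0.0008218221809750159))
red/grey (array([0.6239, 0.1189, 0.1372]), np.float64(0.0007381158509722374))
lens [ 0.515  -0.3247  0.014 ] hend [ 0.3755 -0.2857  0.016 ] 0.14481482391977019 -15.62253286225761
nickel [ 0.642  -0.1277  0.04  ]
green [ 0.4106 -0.0548  0.04  ]
gauge base ctr? [0.6769 0.136  0.026 ]
[[-0.9035  0.4285 -0.0009  0.2461]
 [ 0.4285  0.9035 -0.0011  0.5192]
 [ 0.0003 -0.0014 -1.      0.2036]
 [ 0.      0.      0.      1.    ]]
```

```bash
python3 -m handwheel '[{"grip":8.5,"linear":[-46.5,-41.8,6],"rotation":[0,0,-25.4]},{"grip":8.5,"linear":[-46.5,-41.8,6],"rotation":[0,0,-25.4]},{"grip":8.5,"linear":[-46.5,-41.8,6],"rotation":[0,0,-25.4]},{"grip":8.5,"linear":[-46.5,-41.8,6],"rotation":[0,0,-25.4]},{"grip":8.5,"linear":[-46.5,-41.8,6],"rotation":[0,0,-25.4]},{"grip":8.5,"linear":[-46.5,-41.8,6],"rotation":[0,0,-25.4]},{"grip":8.5,"linear":[-46.5,-41.8,6],"rotation":[0,0,-25.4]},{"grip":8.5,"linear":[-46.5,-41.8,6],"rotation":[0,0,-25.4]},{"grip":8.5,"linear":[-46.5,-41.8,6],"rotation":[0,0,-25.4]},{"grip":8.5,"linear":[-46.5,-41.8,6],"rotation":[0,0,-25.4]},{"grip":8.5,"linear":[-46.5,-41.8,6],"rotation":[0,0,-25.4]},{"grip":8.5,"linear":[-46.5,-41.8,6],"rotation":[0,0,-25.4]}]'
python3 -c "
from h import *
np.set_printoptions(precision=4,suppress=True)
print(toolT(),status.get_obs()['q'])"
```

```text
time_s: 1.15
eef_pos: [0.4353, 0.0662, 0.1573]
eef_rot: [0.0, -0.0, 1.0, 0.0]
wrist_force: [1.0, 0.5, -0.8]
opening: 0.992
[[-1.     -0.0004  0.0005  0.4353]
 [-0.0004  1.      0.      0.0662]
 [-0.0005  0.     -1.      0.1573]
 [ 0.      0.      0.      1.    ]] [-0.1199 -0.0807  1.9801  0.0001  1.2417 -1.6912]
```

```bash
python3 -m handwheel '[{"grip":8.5,"linear":[-5.2,-12.4,3.7],"rotation":[0,0,0]},{"grip":8.5,"linear":[-5.2,-12.4,3.7],"rotation":[0,0,0]},{"grip":8.5,"linear":[-5.2,-12.4,3.7],"rotation":[0,0,0]},{"grip":8.5,"linear":[-5.2,-12.4,3.7],"rotation":[0,0,0]},{"grip":8.5,"linear":[-5.2,-12.4,3.7],"rotation":[0,0,0]},{"grip":8.5,"linear":[-5.2,-12.4,3.7],"rotation":[0,0,0]}]'
python3 - <<'E'
from h import *
np.set_printoptions(precision=4,suppress=True)
o=status.get_obs();T=toolT(o);im=cams.camera('wrist');print(T,o['q']);np.save('T1.npy',T)
cv2.imwrite('pics/w1.png',im[:,:,::-1]);c=cam('wrist',T)
print(proj(c,[.4869,-.0576,.04]))
h=cv2.cvtColor(im,cv2.COLOR_RGB2HSV).astype(int);H,S,V=h[...,0],h[...,1],h[...,2]
print(comp((H>8)&(H<24)&(S>120)&(V>90),200))
E
```

```text
time_s: 1.65
eef_pos: [0.4865, -0.0557, 0.1198]
eef_rot: [-0.001, 0.001, 1.0, 0.001]
wrist_force: [0.3, 0.1, 0.5]
opening: 0.995
[[-1.      0.0014 -0.0018  0.4865]
 [ 0.0014  1.      0.0011 -0.0557]
 [ 0.0018  0.0011 -1.      0.1198]
 [ 0.      0.      0.      1.    ]] [-0.3573  0.0883  1.8941  0.0005  1.1613 -1.9269]
[316.2605 202.3057]
[([0, 0, 257, 16, 3117], [124.3, 7.1]), ([554, 104, 74, 58, 2980], [589.9, 131.9]), ([297, 180, 34, 38, 1022], [313.6, 198.7])]
```

View pics/w1.png

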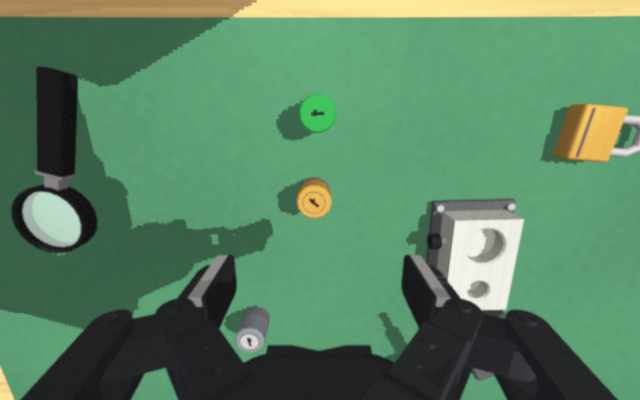

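The wrist view shows the brass keyway face at about (314,202), the pocket rim at about (487,245), the loupe lens at about (54,218), and its handle from (36,68) to (75,177). I'll cross-check these positions.

```bash
python3 - <<'E'
from h import *
np.set_printoptions(precision=4,suppress=True)
im=load('pics/w1.png');c=cam('wrist',np.load('T1.npy'))
crop(im,420,180,540,330,5,'pics/w1b.png');crop(im,0,50,120,270,3,'pics/w1c.png');crop(im,290,170,340,225,8,'pics/w1d.png')
print('brass',onz(c,314,202,.04),'pocket',onz(c,487,245,.036))
print('lens',onz(c,54,218,.018),'hend',onz(c,57,68,.018))
E
```

```text
brass [ 0.4866 -0.0597  0.04  ] pocket [0.5315 0.1073 0.036 ]
lens [ 0.51   -0.3198  0.018 ] hend [ 0.373  -0.2796  0.018 ]
```

View pics/w1b.png

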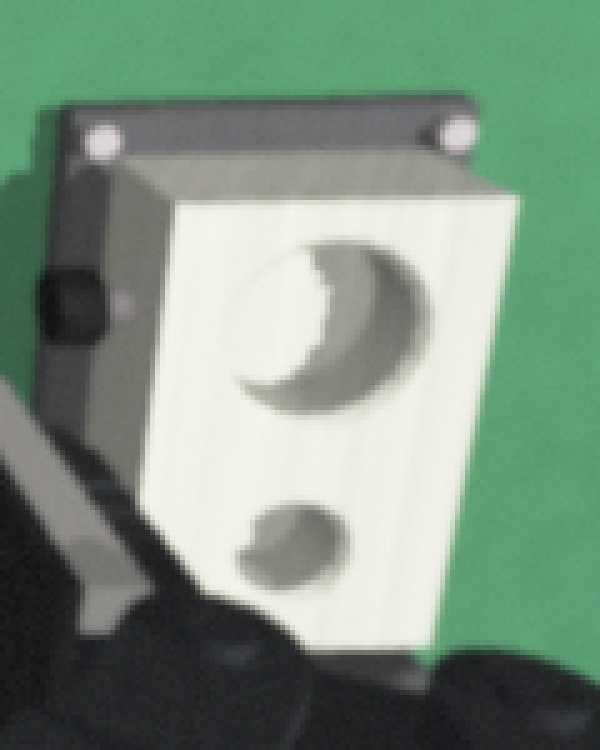

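View pics/w1c.png

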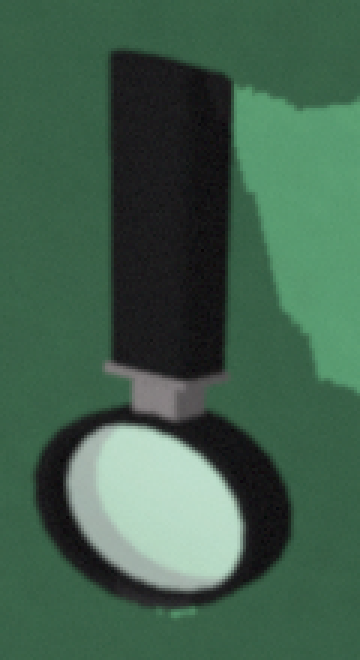

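View pics/w1d.png

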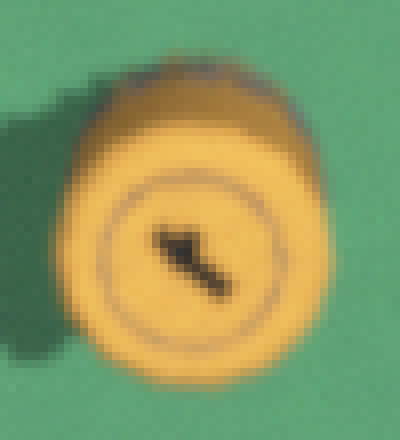

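```bash
python3 -m handwheel '[{"grip":8.5,"linear":[0,-0.2,3],"rotation":[0,0,0]},{"grip":8.5,"linear":[0,-0.2,6],"rotation":[0,0,0]},{"grip":8.5,"linear":[0,-0.2,8],"rotation":[0,0,0]},{"grip":8.5,"linear":[0,-0.2,9.5],"rotation":[0,0,0]},{"grip":8.5,"linear":[0,-0.2,10.2],"rotation":[0,0,0]},{"grip":8.5,"linear":[0,-0.2,10.2],"rotation":[0,0,0]},{"grip":8.5,"linear":[0,-0.2,10.2],"rotation":[0,0,0]}]'
python3 - <<'E'
from h import *
np.set_printoptions(precision=4,suppress=True)
o=status.get_obs();T=toolT(o);im=cams.camera('wrist');print(T);np.save('T2.npy',T)
cv2.imwrite('pics/w2.png',im[:,:,::-1])
E
```

```text
time_s: 2.28
eef_pos: [0.4873, -0.0568, 0.0191]
eef_rot: [0.0, -0.001, 1.0, -0.0]
wrist_force: [0.2, 0.1, 0.0]
opening: 0.995
[[-1.     -0.0021  0.0005  0.4873]
 [-0.0021  1.     -0.0001 -0.0568]
 [-0.0005 -0.0001 -1.      0.0191]
 [ 0.      0.      0.      1.    ]]
```

View pics/w2.png

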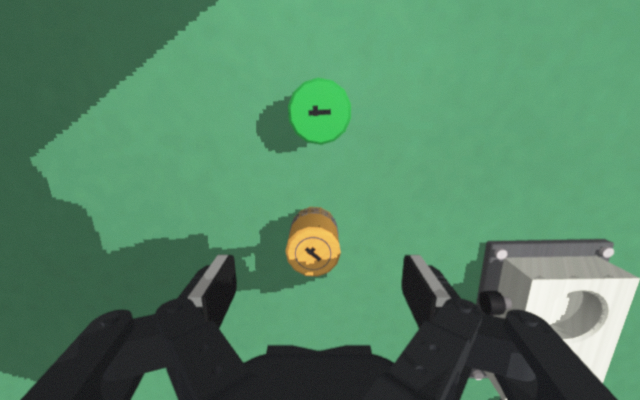

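```bash
python3 - <<'E'
from h import *
np.set_printoptions(precision=4,suppress=True)
c=cam('wrist',np.load('T2.npy'))
print('brass',onz(c,313,251,.04),'pocket',onz(c,579,314,.036),[proj(c,[.4873,-.0568+s,.038]) for s in(-.043,.043)])
E
```

```text
brass [ 0.4855 -0.0599  0.04  ] pocket [0.5309 0.1075 0.036 ] [array([244.1827, 252.0361]), array([392.594 , 252.4293])]
```

```bash
python3 -m handwheel '[{"grip":8.5,"linear":[0.15,-0.3,0.1],"rotation":[0,0,0]},{"grip":8.5,"linear":[0.15,-0.3,0.1],"rotation":[0,0,0]},{"grip":2.0,"linear":[0.15,-0.3,0.1],"rotation":[0,0,0]},{"grip":2.0,"linear":[0.15,-0.3,0.1],"rotation":[0,0,0]},{"grip":2.0,"linear":[0.15,-0.3,0.1],"rotation":[0,0,0]},{"grip":2.0,"linear":[0.15,-0.3,0.1],"rotation":[0,0,0]},{"grip":2.0,"linear":[0.15,-0.3,0.1],"rotation":[0,0,0]},{"grip":2.0,"linear":[0.15,-0.3,0.1],"rotation":[0,0,0]},{"grip":2.0,"linear":[0.15,-0.3,0.1],"rotation":[0,0,0]},{"grip":2.0,"linear":[0.15,-0.3,0.1],"rotation":[0,0,0]}]'
python3 - <<'E'
from h import *
np.set_printoptions(precision=4,suppress=True)
o=status.get_obs();T=toolT(o);im=cams.camera('wrist');print(T);np.save('T3.npy',T)
cv2.imwrite('pics/w3.png',im[:,:,::-1])
E
```

```text
time_s: 3.17
eef_pos: [0.4856, -0.0607, 0.0173]
eef_rot: [-0.0, -0.0, 1.0, 0.0]
wrist_force: [0.3, -0.0, -0.2]
opening: 0.234
[[-1.     -0.0006 -0.0001  0.4856]
 [-0.0006  1.      0.     -0.0607]
 [ 0.0001  0.     -1.      0.0173]
 [ 0.      0.      0.      1.    ]]
```

View pics/w3.png

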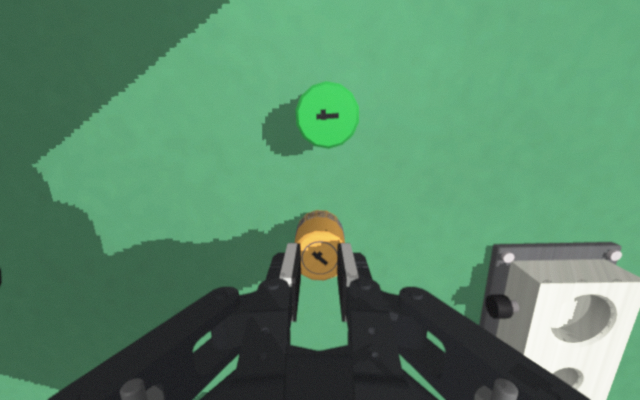

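```bash
python3 - <<'E'
from h import *
crop(load('pics/w3.png'),250,190,390,320,5,'pics/w3b.png')
im=cams.camera('scene');cv2.imwrite('pics/s3.png',im[:,:,::-1]);crop(im,210,100,350,240,5,'pics/s3b.png')
E
```

```text
(no output)
```

View pics/w3b.png

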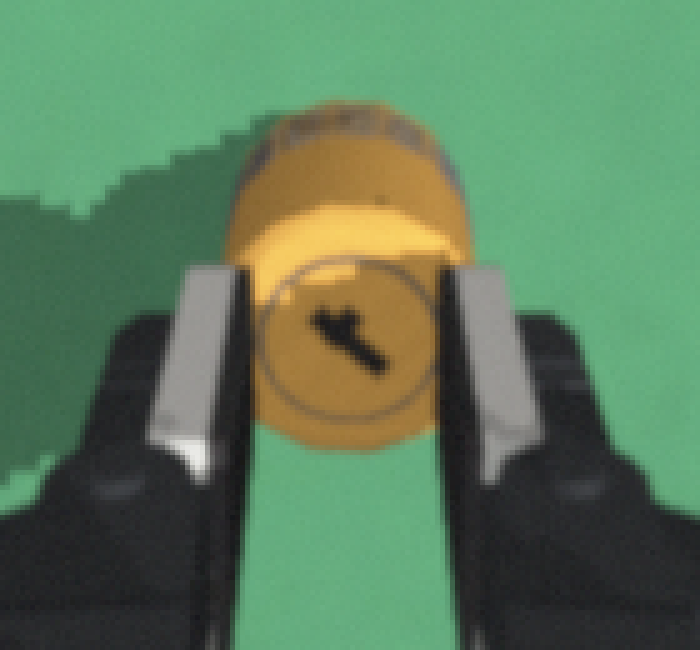

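View pics/s3b.png

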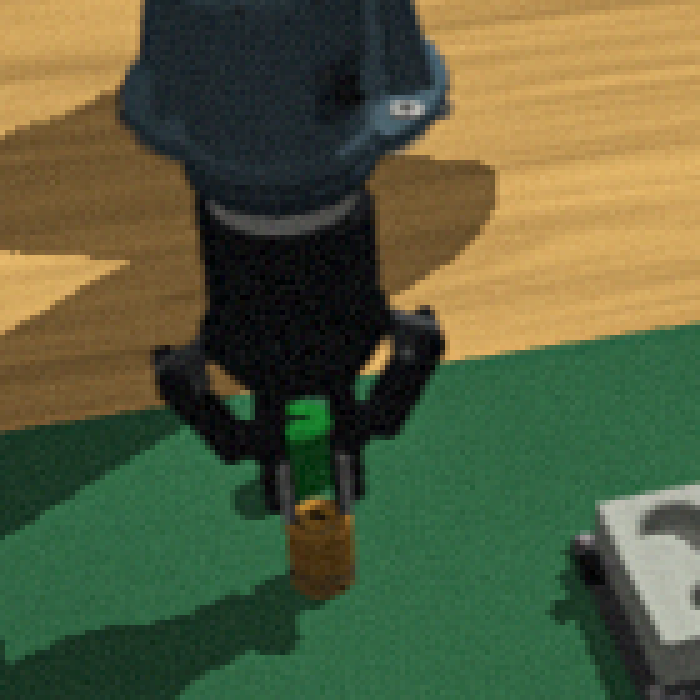

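```bash
python3 - <<'E'
from h import *
np.set_printoptions(precision=4,suppress=True)
T=np.load('T3.npy');c=cam('wrist',T)
for z in(0,-.01,-.019,-.03):
    print(z,[proj(c,(T@np.array([x,y,z,1]))[:3]) for x in(.011,-.011) for y in(-.01,.01,-.016,.016)])
for z in (0,.02,.04,.06):print(z,[proj(c,[.4855,-.0599+d,z]) for d in(-.016,.016)])
print(status.get_obs())
E
```

```text
0 [array([302.6107, 222.5998]), array([334.3109, 222.625 ]), array([293.0989, 222.5926]), array([343.8204, 222.633 ]), array([303.1351, 253.9983]), array([333.7238, 254.0199]), array([293.9569, 253.9929]), array([342.8999, 254.0274])]
-0.01 [array([301.7331, 228.7274]), array([335.1921, 228.7535]), array([291.6935, 228.7202]), array([345.2292, 228.7619]), array([302.3176, 261.5789]), array([334.5415, 261.6009]), array([292.6487, 261.5736]), array([344.2081, 261.6089])]
-0.019 [array([300.8557, 234.8543]), array([336.0733, 234.8811]), array([290.2882, 234.8472]), array([346.638 , 234.8901]), array([301.5032, 269.1299]), array([335.3562, 269.1522]), array([291.3454, 269.1248]), array([345.5114, 269.1606])]
-0.03 [array([299.6492, 243.2779]), array([337.2849, 243.3056]), array([288.3559, 243.2709]), array([348.575 , 243.3152]), array([300.3885, 279.4647]), array([336.4712, 279.4875]), array([289.5614, 279.4601]), array([347.2953, 279.4965])]
0 [array([296.7487, 228.0725]), array([342.4784, 228.1334])]
0.02 [array([294.4784, 240.2076]), array([344.9974, 240.2729])]
0.04 [array([291.6763, 255.1836]), array([348.1066, 255.2536])]
0.06 [array([288.1303, 274.1317]), array([352.0409, 274.2071])]
{'time_s': 3.2667, 'q': array([-0.3675,  0.2571,  1.9484, -0.    ,  0.9361, -1.9388]), 'dq': array([ 0.0008, -0.0007, -0.0004,  0.    , -0.0008, -0.0012]), 'joint_efforts': array([ -0.0036, -39.5885, -26.4144,  -0.0005,   0.0009,   0.    ]), 'eef_pos': array([ 0.4856, -0.0607,  0.0174]), 'eef_rot': array([-0.    , -0.0003,  1.    , -0.    ]), 'wrist_force': array([-0.0362, -0.28  ,  0.3195]), 'torque': array([-0.0235,  0.0155, -0.0163]), 'opening': 0.2374769444966255}
```

```bash
python3 - <<'E'
from h import *
np.set_printoptions(precision=4,suppress=True)
T=np.load('T3.npy');c=cam('wrist',T);s=cam('scene')
print(tri(ray(c,345,243),ray(s,278.6,202)))
print(tri(ray(c,291.5,243),ray(s,268,204)))
for z in(.0174,.03,.04,.047): print(z,proj(s,[.4745,-.0607+.014,z]),proj(s,[.4965,-.0607+.014,z]))
E
```

```text
(array([ 0.4816, -0.045 ,  0.0323]), np.float64(0.00016946984266654516))
(array([ 0.4818, -0.0737,  0.0324]), np.float64(0.005703339281842896))
0.0174 [277.7617 204.8158] [279.4166 210.6809]
0.03 [277.4116 200.9674] [279.0748 206.8181]
0.04 [277.1295 197.8636] [278.7993 203.7016]
0.047 [276.9298 195.6643] [278.6043 201.4927]
```

The measurement disagrees with the stated tool geometry. The jaws reached 20 mm without meeting the cylinder. The wrist and scene views both put the fingertips about 27 mm behind the reported TCP, just above the face. I'll open, go lower in small steps and watch the force.

```bash
python3 -m handwheel '[{"grip":8.5,"linear":[0,0,0],"rotation":[0,0,0]},{"grip":8.5,"linear":[0,0,0],"rotation":[0,0,0]},{"grip":8.5,"linear":[0,0,0],"rotation":[0,0,0]},{"grip":8.5,"linear":[0,0.05,0],"rotation":[0,0,0]},{"grip":8.5,"linear":[0,0.05,0],"rotation":[0,0,0]},{"grip":8.5,"linear":[0,0.05,0.5],"rotation":[0,0,0]},{"grip":8.5,"linear":[0,0.05,1.0],"rotation":[0,0,0]},{"grip":8.5,"linear":[0,0.05,1.4],"rotation":[0,0,0]},{"grip":8.5,"linear":[0,0.05,1.6],"rotation":[0,0,0]}]'
python3 -c "
from h import *
im=cams.camera('scene');cv2.imwrite('pics/s4.png',im[:,:,::-1]);crop(im,210,100,350,240,5,'pics/s4b.png')"
```

```text
time_s: 4.02
eef_pos: [0.4849, -0.06, 0.0004]
eef_rot: [-0.001, -0.0, 1.0, 0.0]
wrist_force: [-0.0, 0.1, -0.6]
opening: 0.997
```

View pics/s4b.png

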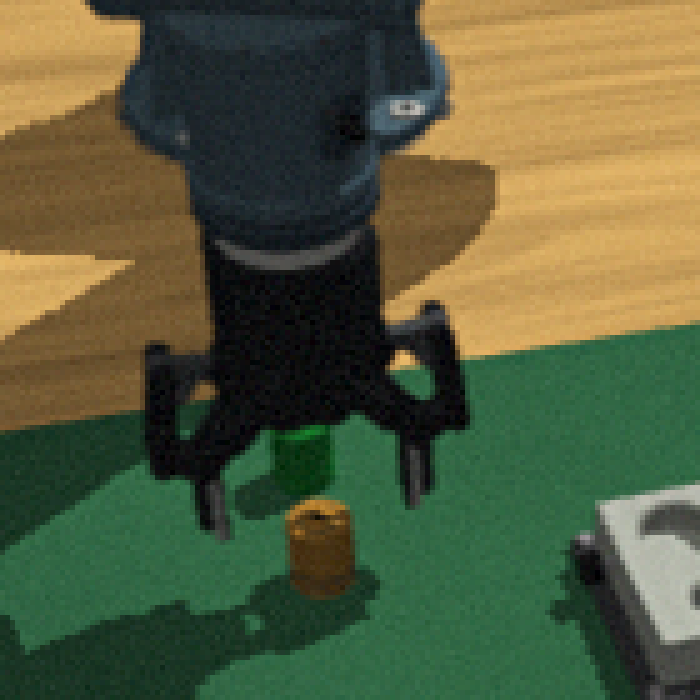

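```bash
python3 - <<'E'
from h import *
s=cam('scene')
for u,v,x in((254.6,207,.496),(292.8,200.8,.496)):
    o,r=ray(s,u,v);print(o+r*(x-o[0])/r[0])
E
python3 -m handwheel '[{"grip":8.5,"linear":[0,0,0.4],"rotation":[0,0,0]},{"grip":8.5,"linear":[0,0,0.8],"rotation":[0,0,0]},{"grip":8.5,"linear":[0,0,0.9],"rotation":[0,0,0]},{"grip":2.0,"linear":[0,0,0.9],"rotation":[0,0,0]},{"grip":2.0,"linear":[0,0,0.9],"rotation":[0,0,0]},{"grip":2.0,"linear":[0,0,0.9],"rotation":[0,0,0]},{"grip":2.0,"linear":[0,0,0.9],"rotation":[0,0,0]},{"grip":2.0,"linear":[0,0,0.9],"rotation":[0,0,0]},{"grip":2.0,"linear":[0,0,0.9],"rotation":[0,0,0]},{"grip":2.0,"linear":[0,0,0.9],"rotation":[0,0,0]},{"grip":2.0,"linear":[0,0,0.9],"rotation":[0,0,0]}]'
python3 -c "
from h import *
im=cams.camera('scene');cv2.imwrite('pics/s5.png',im[:,:,::-1]);crop(im,210,100,350,240,5,'pics/s5b.png')
T=toolT();np.save('T5.npy',T)
im=cams.camera('wrist');cv2.imwrite('pics/w5.png',im[:,:,::-1])"
```

```text
[ 0.496      -0.10401374  0.04233709]
[ 0.496      -0.01252983  0.04105123]
time_s: 4.98
eef_pos: [0.4858, -0.0602, -0.0071]
eef_rot: [0.0, -0.0, 1.0, -0.0]
wrist_force: [-1.9, 0.9, 5.2]
opening: 0.351
```

View pics/s5b.png

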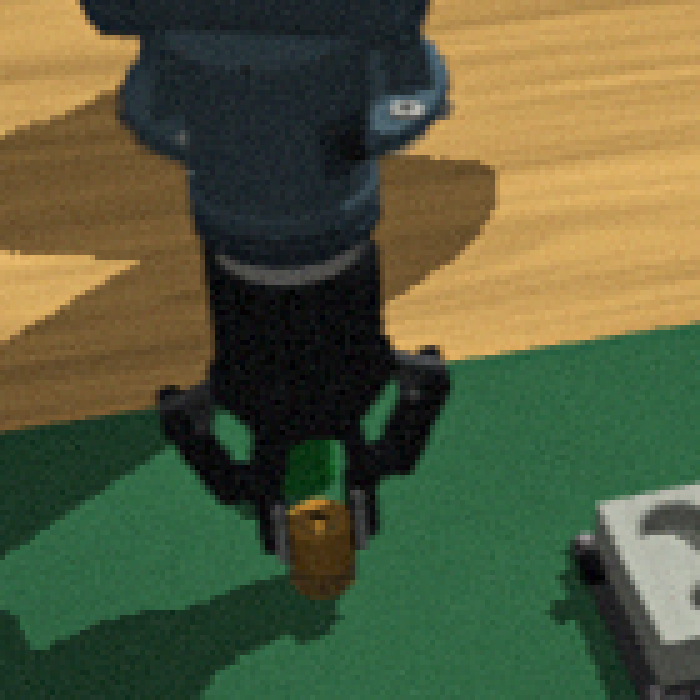

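View pics/w5.png

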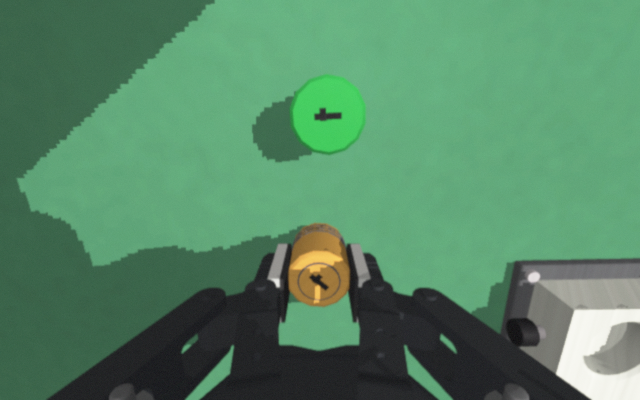

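```bash
python3 -m handwheel '[{"grip":2.0,"linear":[0,0,-2],"rotation":[0,0,0]},{"grip":2.0,"linear":[0,0,-4],"rotation":[0,0,0]},{"grip":2.0,"linear":[0,0,-6],"rotation":[0,0,0]},{"grip":2.0,"linear":[0,0,-7],"rotation":[0,0,0]},{"grip":2.0,"linear":[-0.6,2,-7],"rotation":[0,0,0]},{"grip":2.0,"linear":[-1.4,5,-7],"rotation":[0,0,0]},{"grip":2.0,"linear":[-2.3,8,-7],"rotation":[0,0,0]},{"grip":2.0,"linear":[-3.1,11,-7],"rotation":[0,0,0]},{"grip":2.0,"linear":[-4.0,14,-7],"rotation":[0,0,0]},{"grip":2.0,"linear":[-4.5,16,-7],"rotation":[0,0,0]},{"grip":2.0,"linear":[-4.7,16.7,-7],"rotation":[0,0,0]},{"grip":2.0,"linear":[-4.7,16.7,-7],"rotation":[0,0,0]}]'
python3 -c "
from h import *
T=toolT();np.save('T6.npy',T);print(T)
im=cams.camera('wrist');cv2.imwrite('pics/w6.png',im[:,:,::-1])
im=cams.camera('scene');cv2.imwrite('pics/s6.png',im[:,:,::-1]);crop(im,290,60,430,200,5,'pics/s6b.png');crop(im,290,120,430,280,5,'pics/s6b.png')"
```

```text
time_s: 6.08
eef_pos: [0.5322, 0.1083, 0.0618]
eef_rot: [-0.0, -0.002, 1.0, 0.0]
wrist_force: [-0.5, -0.4, -1.5]
opening: 0.351
[[-9.99994556e-01 -3.20452191e-03 -7.86609530e-04  5.32199159e-01]
 [-3.20460906e-03  9.99994859e-01  1.09557381e-04  1.08253963e-01]
 [ 7.86254408e-04  1.12077561e-04 -9.99999685e-01  6.17553391e-02]
 [ 0.00000000e+00  0.00000000e+00  0.00000000e+00  1.00000000e+00]]
```

View pics/w6.png

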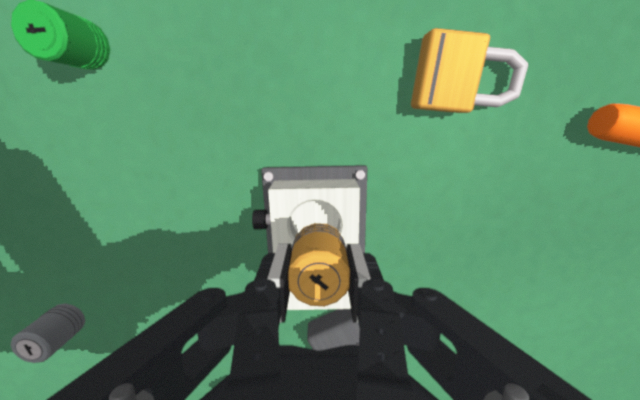

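View pics/s6b.png

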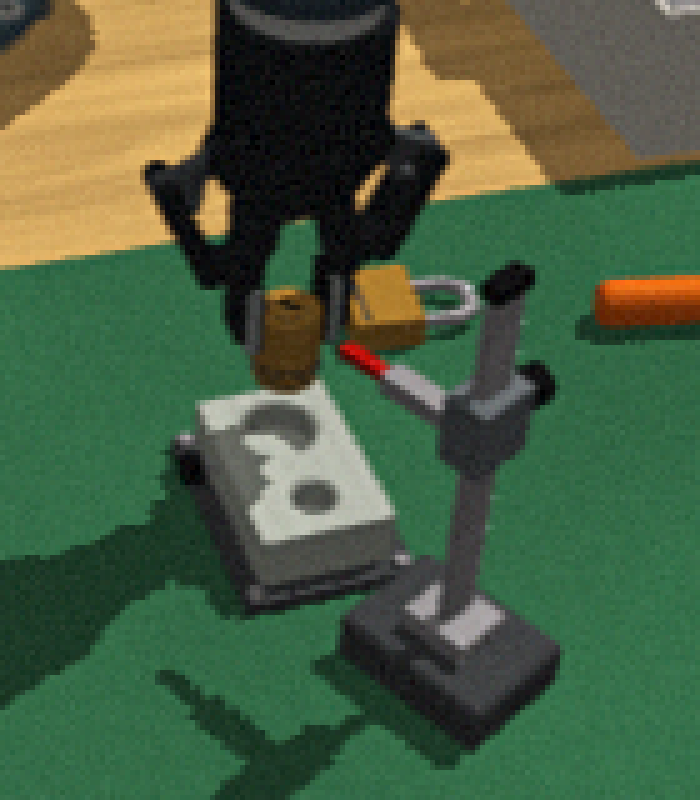

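```bash
python3 - <<'E'
from h import *
np.set_printoptions(precision=4,suppress=True)
T=np.load('T6.npy');c=cam('wrist',T)
im=load('pics/w6.png');crop(im,250,150,390,320,4,'pics/w6b.png')
print('face',onz(c,319,282,.109)); print('block front corners',onz(c,269,188,.036),onz(c,358.5,187,.036))
print('cylbottom front',[proj(c,[.532+.0*0-.016,.108,z]) for z in(.069,.109)])
E
```

```text
face [0.5337 0.1085 0.109 ]
block front corners [0.5055 0.0736 0.036 ] [0.5045 0.1361 0.036 ]
cylbottom front [array([318.1359, 218.9405]), array([318.0632, 249.0934])]
```

View pics/w6b.png

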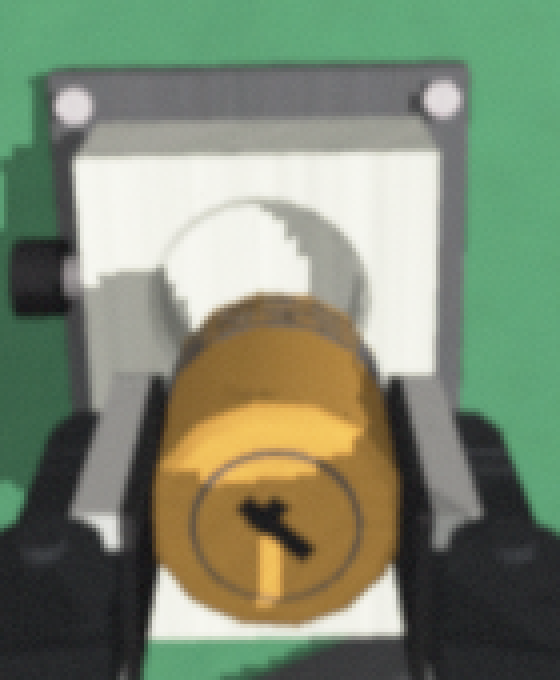

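```bash
python3 - <<'E'
from h import *
np.set_printoptions(precision=4,suppress=True)
T=np.load('T6.npy');c=cam('wrist',T)
P=lambda x,y:(250+x/4-.4,150+y/4-.4)
print('face',onz(c,319,278.3,.109),'L/R',onz(c,*P(155,505),.109),onz(c,*P(400,505),.109))
print('corners',onz(c,*P(75,155),.036),onz(c,*P(440,152),.036))
print('rim front',onz(c,*P(262,200),.036),'L',onz(c,*P(161,280),.036),'R',onz(c,*P(368,280),.036))
print('rear edge',onz(c,*P(300,638),.036),onz(c,*P(178,638),.036))
s=cam('scene');S=lambda x,y:(290+x/5-.4,120+y/5-.4)
print('scene pocket',onz(s,*S(280,424),.036),'cyl bottom front?',onz(s,*S(286,368),.069))
# cyl: scene silhouettes, face center
print('scene face',onz(s,*S(293,306),.109))
E
```

```text
face [0.5316 0.1085 0.109 ] L/R [0.5303 0.0937 0.109 ] [0.5302 0.1233 0.109 ]
corners [0.5057 0.0731 0.036 ] [0.5049 0.1369 0.036 ]
rim front [0.5138 0.1058 0.036 ] L [0.529  0.0875 0.036 ] R [0.5289 0.125  0.036 ]
rear edge [0.6058 0.1135 0.036 ] [0.6059 0.089  0.036 ]
scene pocket [0.5356 0.1078 0.036 ] cyl bottom front? [0.5336 0.1097 0.069 ]
scene face [0.5376 0.1096 0.109 ]
```

```bash
python3 -m handwheel '[{"grip":2.0,"linear":[-0.05,-0.23,0],"rotation":[0,0,0]},{"grip":2.0,"linear":[-0.05,-0.23,1],"rotation":[0,0,0]},{"grip":2.0,"linear":[-0.05,-0.23,2],"rotation":[0,0,0]},{"grip":2.0,"linear":[-0.05,-0.23,2.7],"rotation":[0,0,0]},{"grip":2.0,"linear":[-0.05,-0.23,2.8],"rotation":[0,0,0]},{"grip":2.0,"linear":[-0.05,-0.23,2.8],"rotation":[0,0,0]}]'
python3 -c "
from h import *
T=toolT();np.save('T7.npy',T);print(T)
im=cams.camera('wrist');cv2.imwrite('pics/w7.png',im[:,:,::-1]);crop(im,230,150,410,320,4,'pics/w7b.png')
im=cams.camera('scene');cv2.imwrite('pics/s7.png',im[:,:,::-1]);crop(im,310,150,410,250,7,'pics/s7b.png')"
```

```text
time_s: 6.68
eef_pos: [0.5319, 0.1042, 0.0331]
eef_rot: [-0.001, 0.0, 1.0, 0.0]
wrist_force: [-0.4, 0.1, -1.8]
opening: 0.339
[[-9.99996711e-01  4.88584788e-05 -2.56445305e-03  5.31948095e-01]
 [ 4.86226891e-05  9.99999995e-01  9.20076854e-05  1.04187123e-01]
 [ 2.56445753e-03  9.18826921e-05 -9.99996708e-01  3.30822984e-02]
 [ 0.00000000e+00  0.00000000e+00  0.00000000e+00  1.00000000e+00]]
```

View pics/w7b.png

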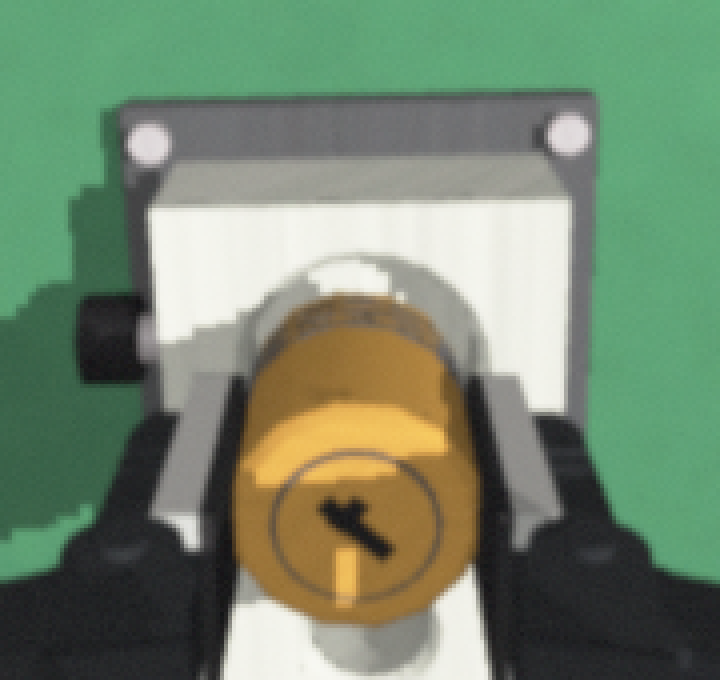

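View pics/s7b.png

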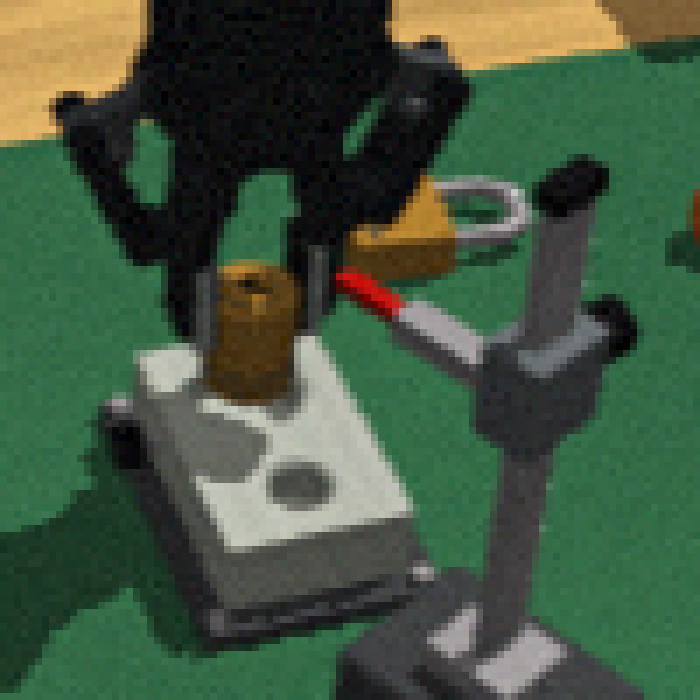

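```bash
python3 - <<'E'
from h import *
np.set_printoptions(precision=4,suppress=True)
print(status.get_obs()['eef_pos'])
T=np.load('T7.npy');c=cam('wrist',T)
P=lambda x,y:(230+x/4-.4,150+y/4-.4);zt=.080;zb=.040
print('face L/R',onz(c,*P(233,510),zt),onz(c,*P(480,510),zt),'front/back',onz(c,*P(356,403),zt),onz(c,*P(356,625),zt))
print('bottom front',onz(c,*P(358,294),zb))
print('corners',onz(c,*P(150,207),.036),onz(c,*P(570,199),.036))
print('rim front',onz(c,*P(368,253),.036),'L',onz(c,*P(245,335),.036),'R',onz(c,*P(492,335),.036))
E
```

```text
[0.533  0.1044 0.0343]
face L/R [0.531  0.0893 0.08  ] [0.531  0.1193 0.08  ] front/back [0.5167 0.1042 0.08  ] [0.5475 0.1043 0.08  ]
bottom front [0.5186 0.1046 0.04  ]
corners [0.5061 0.0731 0.036 ] [0.5047 0.1366 0.036 ]
rim front [0.5134 0.1061 0.036 ] L [0.527  0.0869 0.036 ] R [0.527  0.1256 0.036 ]
```

```bash
python3 -m handwheel '[{"grip":2.0,"linear":[0,0.13,0],"rotation":[0,0,0]},{"grip":2.0,"linear":[0,0.13,0.5],"rotation":[0,0,0]},{"grip":2.0,"linear":[0,0.13,1.0],"rotation":[0,0,0]},{"grip":2.0,"linear":[0,0.13,1.4],"rotation":[0,0,0]},{"grip":2.0,"linear":[0,0.13,1.7],"rotation":[0,0,0]},{"grip":2.0,"linear":[0,0.13,1.8],"rotation":[0,0,0]},{"grip":2.0,"linear":[0,0.13,1.8],"rotation":[0,0,0]}]'
python3 -c "
from h import *
T=toolT();np.save('T8.npy',T);o=status.get_obs();print(o['eef_pos'],o['wrist_force'],o['torque'])
im=cams.camera('wrist');cv2.imwrite('pics/w8.png',im[:,:,::-1]);crop(im,230,150,410,320,4,'pics/w8b.png')
im=cams.camera('scene');cv2.imwrite('pics/s8.png',im[:,:,::-1]);crop(im,310,150,410,250,7,'pics/s8b.png')"
```

```text
time_s: 7.37
eef_pos: [0.5326, 0.1058, 0.0158]
eef_rot: [-0.001, -0.0, 1.0, -0.0]
wrist_force: [-0.2, 0.1, -1.5]
opening: 0.347
[0.53260037 0.1057894  0.01582028] [-0.22505716  0.12293778 -1.45928358] [-0.02262489  0.02791327 -0.02548597]
```

View pics/w8b.png

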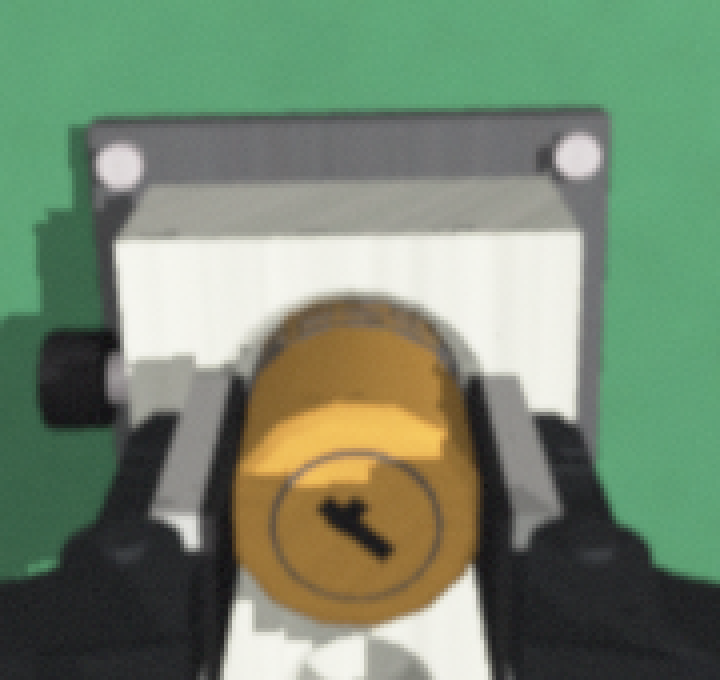

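View pics/s8b.png

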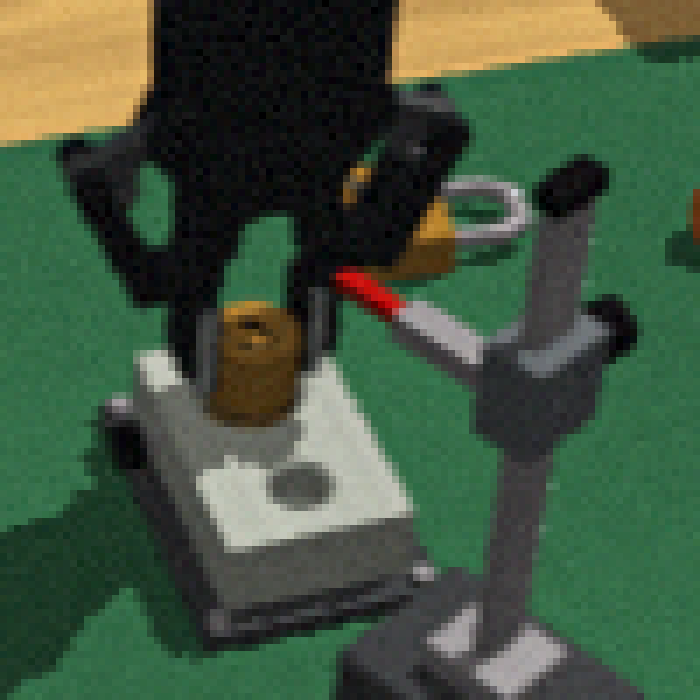

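```bash
python3 -m handwheel '[{"grip":2.0,"linear":[0,0,0.1],"rotation":[0,0,0]},{"grip":2.0,"linear":[0,0,0.2],"rotation":[0,0,0]},{"grip":2.0,"linear":[0,0,0.25],"rotation":[0,0,0]},{"grip":2.0,"linear":[0,0,0.25],"rotation":[0,0,0]}]'
```

```text
time_s: 7.8
eef_pos: [0.5329, 0.1058, 0.0138]
eef_rot: [-0.0, -0.0, 1.0, -0.0]
wrist_force: [-0.7, -0.5, -1.8]
opening: 0.346
```

```bash
python3 -m handwheel '[{"grip":2.0,"linear":[0,0,0.08],"rotation":[0,0,0]},{"grip":2.0,"linear":[0,0,0.12],"rotation":[0,0,0]},{"grip":2.0,"linear":[0,0,0.12],"rotation":[0,0,0]}]'; sleep 0; python3 -m handwheel '[{"grip":2.0,"linear":[0,0,0.05],"rotation":[0,0,0]},{"grip":2.0,"linear":[0,0,0.05],"rotation":[0,0,0]}]'
```

```text
time_s: 8.05
eef_pos: [0.5332, 0.1058, 0.013]
eef_rot: [0.0, -0.0, 1.0, -0.0]
wrist_force: [-1.7, -0.2, 1.4]
opening: 0.346
time_s: 8.22
eef_pos: [0.5332, 0.1058, 0.013]
eef_rot: [0.0, -0.0, 1.0, -0.0]
wrist_force: [-3.7, 0.5, 6.0]
opening: 0.347
```

```bash
python3 -m handwheel '[{"grip":4.5,"linear":[0,0,-0.05],"rotation":[0,0,0]},{"grip":4.5,"linear":[0,0,-0.05],"rotation":[0,0,0]},{"grip":4.5,"linear":[0,0,-0.05],"rotation":[0,0,0]},{"grip":7,"linear":[0,0,-0.1],"rotation":[0,0,0]},{"grip":7,"linear":[0,0,-0.1],"rotation":[0,0,0]},{"grip":7,"linear":[0,0,-0.1],"rotation":[0,0,0]},{"grip":7,"linear":[0,0,-1.5],"rotation":[0,0,0]},{"grip":7,"linear":[0,0,-4],"rotation":[0,0,0]},{"grip":7,"linear":[0,0,-8],"rotation":[0,0,0]},{"grip":7,"linear":[2,0,-12],"rotation":[0,0,0]},{"grip":7,"linear":[4,0,-15],"rotation":[0,0,0]},{"grip":7,"linear":[5,0,-16],"rotation":[0,0,0]}]'
python3 -m handwheel '[{"grip":8.5,"linear":[0,0,0],"rotation":[0,0,0]}]'
python3 -c "
from h import *
T=toolT();np.save('T9.npy',T);o=status.get_obs();print(o['eef_pos'],o['wrist_force'])
im=cams.camera('wrist');cv2.imwrite('pics/w9.png',im[:,:,::-1])
im=cams.camera('scene');cv2.imwrite('pics/s9.png',im[:,:,::-1]);crop(im,310,150,410,250,7,'pics/s9b.png')"
```

```text
time_s: 9.22
eef_pos: [0.4842, 0.1059, 0.1774]
eef_rot: [0.003, -0.0, 1.0, -0.0]
wrist_force: [0.9, 1.0, 0.1]
opening: 0.821
time_s: 9.3
eef_pos: [0.4838, 0.106, 0.1759]
eef_rot: [0.003, -0.001, 1.0, -0.0]
wrist_force: [1.8, 0.1, -0.4]
opening: 0.937
[0.48379193 0.10600363 0.17587117] [ 1.78396805  0.09216897 -0.42320475]
```

View pics/w9.png

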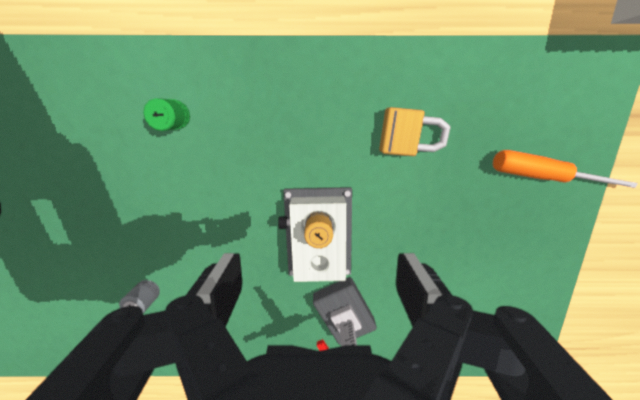

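View pics/s9b.png

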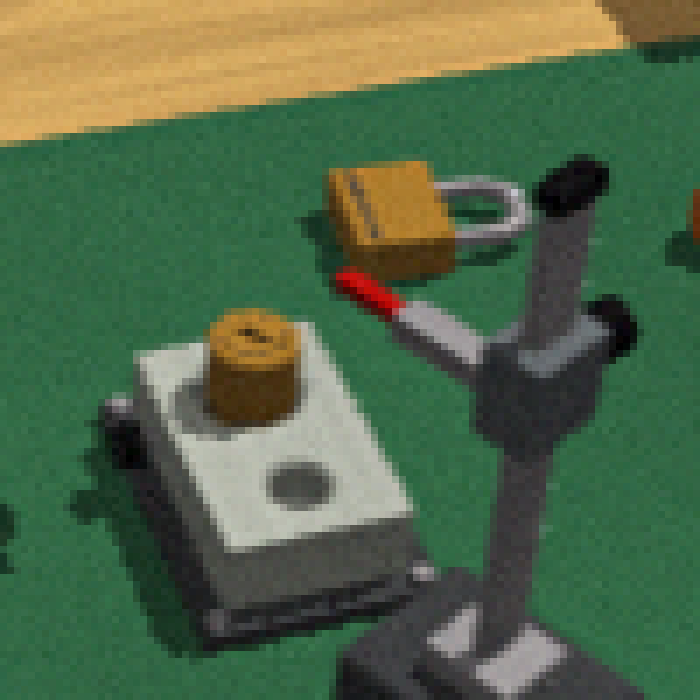

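```bash
python3 - <<'E'
from h import *
np.set_printoptions(precision=4,suppress=True)
s=cam('scene');t=cam('top');w=cam('wrist',np.load('T9.npy'))
S=lambda x,y:(310+x/7-.4,150+y/7-.4)
print('face scene',onz(s,*S(254,338),.06),'wrist',onz(w,319,230.5,.06))
print('tri',tri(ray(w,319,230.5),ray(s,*S(254,338))))
E
python3 -m handwheel '[{"grip":8.5,"linear":[5.4,-40.6,3],"rotation":[0,0,15.6]},{"grip":8.5,"linear":[5.4,-40.6,3],"rotation":[0,0,15.6]},{"grip":8.5,"linear":[5.4,-40.6,3],"rotation":[0,0,15.6]},{"grip":8.5,"linear":[5.4,-40.6,3],"rotation":[0,0,15.6]},{"grip":8.5,"linear":[5.4,-40.6,3],"rotation":[0,0,15.6]},{"grip":8.5,"linear":[5.4,-40.6,3],"rotation":[0,0,15.6]},{"grip":8.5,"linear":[5.4,-40.6,3],"rotation":[0,0,15.6]},{"grip":8.5,"linear":[5.4,-40.6,3],"rotation":[0,0,15.6]},{"grip":8.5,"linear":[5.4,-40.6,3],"rotation":[0,0,15.6]},{"grip":8.5,"linear":[5.4,-40.6,3],"rotation":[0,0,15.6]},{"grip":8.5,"linear":[5.4,-40.6,3],"rotation":[0,0,15.6]},{"grip":8.5,"linear":[5.4,-40.6,3],"rotation":[0,0,15.6]}]'
python3 -m handwheel '[{"grip":8.5,"linear":[0,0,0],"rotation":[0,0,0]},{"grip":8.5,"linear":[0,0,0],"rotation":[0,0,0]}]'
python3 -c "
from h import *
np.set_printoptions(precision=4,suppress=True)
T=toolT();np.save('T10.npy',T);print(T)
im=cams.camera('wrist');cv2.imwrite('pics/w10.png',im[:,:,::-1])
im=cams.camera('scene');cv2.imwrite('pics/s10.png',im[:,:,::-1]);crop(im,340,170,410,220,10,'pics/s10b.png')
im=cams.camera('top');cv2.imwrite('pics/t10.png',im[:,:,::-1]);crop(im,250,120,320,200,8,'pics/t10b.png')
"
```

```text
face scene [0.5392 0.1061 0.06  ] wrist [0.5282 0.1067 0.06  ]
tri (array([0.5315, 0.1078, 0.0531]), np.float64(0.0022906785892762107))
time_s: 10.4
eef_pos: [0.4281, -0.3016, 0.1397]
eef_rot: [-0.001, 0.137, 0.991, 0.001]
wrist_force: [0.4, 0.6, -0.6]
opening: 0.996
time_s: 10.57
eef_pos: [0.4291, -0.2988, 0.141]
eef_rot: [-0.001, 0.135, 0.991, 0.001]
wrist_force: [-0.6, 0.8, 0.4]
opening: 0.995
[[-0.9636  0.2675 -0.0014  0.4291]
 [ 0.2674  0.9636  0.0019 -0.2988]
 [ 0.0018  0.0015 -1.      0.141 ]
 [ 0.      0.      0.      1.    ]]
```

View pics/w10.png

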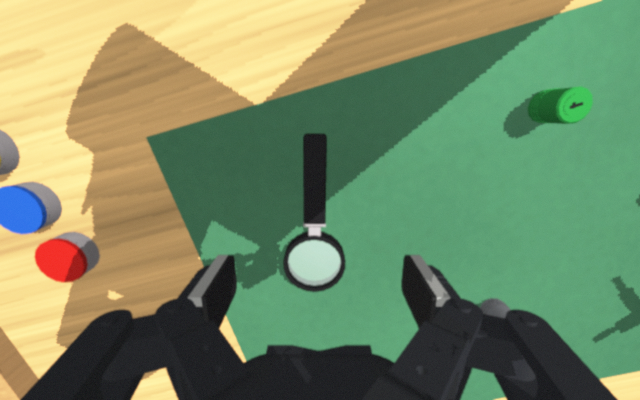

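View pics/s10b.png

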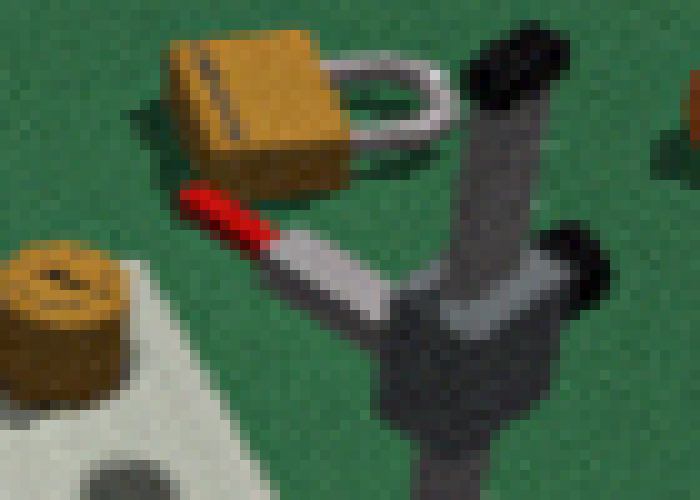

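View pics/t10b.png

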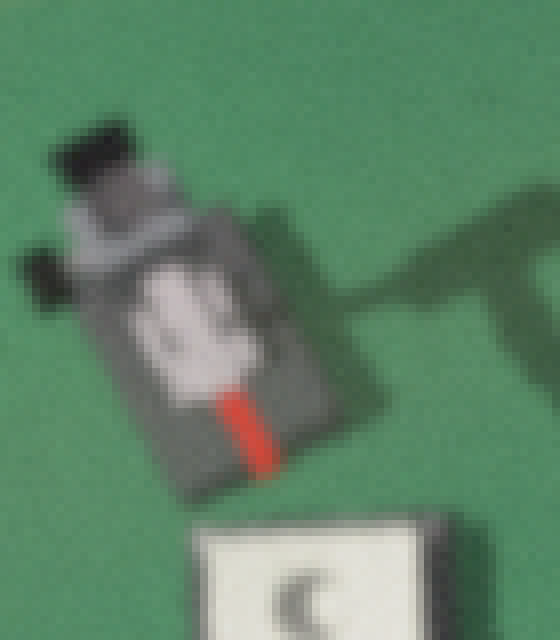

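```bash
python3 - <<'E'
from h import *
np.set_printoptions(precision=4,suppress=True)
s=cam('scene');t=cam('top');w=cam('wrist',np.load('T10.npy'));w0=cam('wrist',np.load('T9.npy'))
print('proud px', proj(s,[.55,.106,.06])-proj(s,[.55,.106,.036]))
print('tip top edge',tri(ray(t,283.1,178.9),ray(s,359.2,188.2)))
p=[.602,.109,.14]; print(proj(t,p),proj(s,p))
# wrist9 red tip
im=load('pics/w9.png');crop(im,300,320,360,360,10,'pics/w9r.png')
# loupe
print('lens',onz(w,315,262,.018),'hend',onz(w,315,134,.018),'hstart',onz(w,315,223,.018))
im=load('pics/w10.png');crop(im,275,120,355,300,4,'pics/w10b.png')
# calib checks: known block corners at z .036 vs top & scene & wrist9
print('tool->axes',np.load('T10.npy')[:3,0])
E
```

```text
proud px [ 0.5392 -7.623 ]
tip top edge (array([0.6021, 0.1099, 0.1383]), np.float64(0.0012161548453247868))
[283.1266 178.6875] [358.5662 187.6333]
lens [ 0.5101 -0.3252  0.018 ] hend [ 0.3733 -0.2869  0.018 ] hstart [ 0.4643 -0.3124  0.018 ]
tool->axes [-0.9636  0.2674  0.0018]
```

View pics/w9r.png

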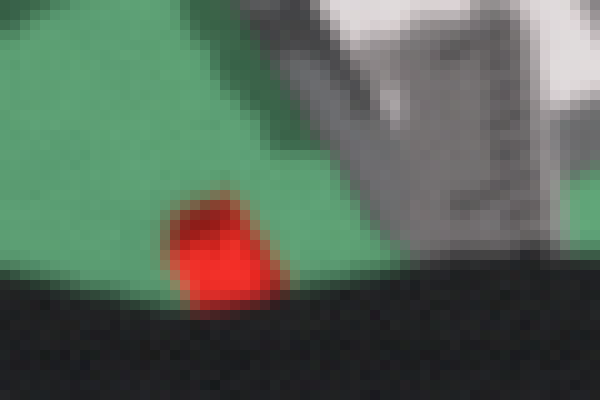

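View pics/w10b.png

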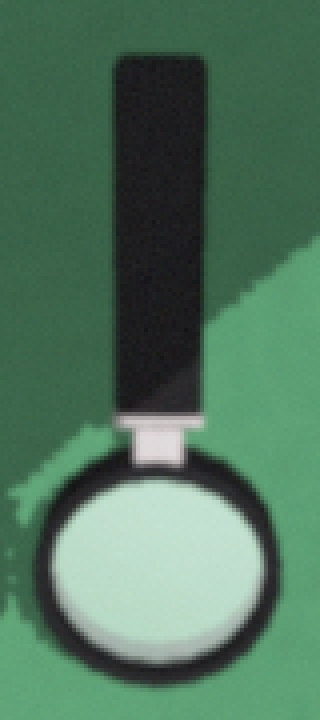

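```bash
python3 - <<'E'
from h import *
s=cam('scene');o,r=ray(s,281.6,209.2);print(o+r*(.4965-o[0])/r[0])
E
python3 -m handwheel '[{"grip":4.2,"linear":[-0.2,-0.36,3],"rotation":[0,0,0]},{"grip":4.2,"linear":[-0.2,-0.36,6],"rotation":[0,0,0]},{"grip":4.2,"linear":[-0.2,-0.36,9],"rotation":[0,0,0]},{"grip":4.2,"linear":[-0.2,-0.36,11],"rotation":[0,0,0]},{"grip":4.2,"linear":[-0.2,-0.36,12],"rotation":[0,0,0]},{"grip":4.2,"linear":[-0.2,-0.36,12],"rotation":[0,0,0]},{"grip":4.2,"linear":[-0.2,-0.36,12],"rotation":[0,0,0]},{"grip":4.2,"linear":[-0.2,-0.36,12],"rotation":[0,0,0]}]'
python3 -c "
from h import *
np.set_printoptions(precision=4,suppress=True)
T=toolT();np.save('T11.npy',T);print(T)
im=cams.camera('wrist');cv2.imwrite('pics/w11.png',im[:,:,::-1])
im=cams.camera('scene');cv2.imwrite('pics/s11.png',im[:,:,::-1]);crop(im,110,120,230,260,5,'pics/s11b.png')
"
```

```text
[ 0.4965     -0.04111918  0.02094041]
time_s: 11.38
eef_pos: [0.4314, -0.3051, 0.0239]
eef_rot: [0.001, 0.135, 0.991, -0.001]
wrist_force: [-0.8, -0.1, -0.5]
opening: 0.489
[[-0.9634  0.2679  0.0019  0.4314]
 [ 0.2679  0.9634 -0.0021 -0.3051]
 [-0.0024 -0.0015 -1.      0.0239]
 [ 0.      0.      0.      1.    ]]
```

View pics/w11.png

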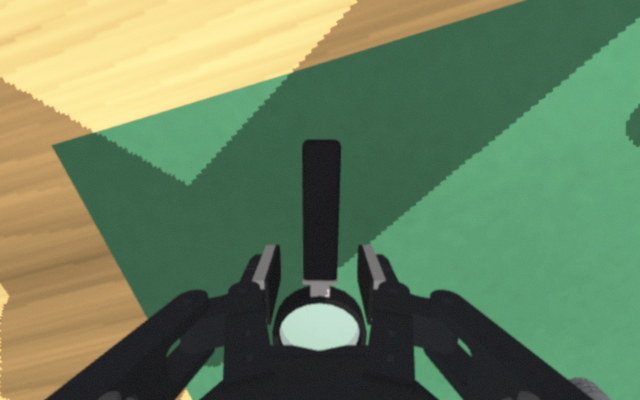

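View pics/s11b.png

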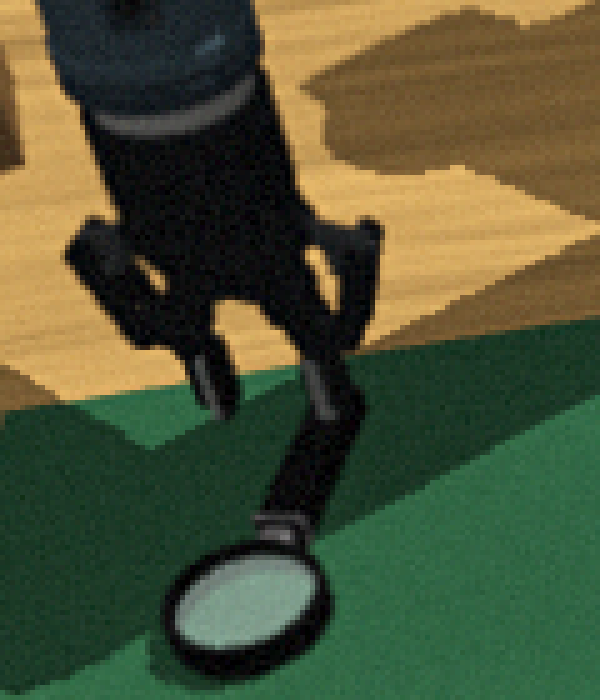

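```bash
python3 -m handwheel '[{"grip":4.2,"linear":[0,0.1,1.5],"rotation":[0,0,0]},{"grip":4.2,"linear":[0,0.1,3],"rotation":[0,0,0]},{"grip":4.2,"linear":[0,0.1,3.8],"rotation":[0,0,0]},{"grip":4.2,"linear":[0,0.1,4.2],"rotation":[0,0,0]},{"grip":4.2,"linear":[0,0.1,4.5],"rotation":[0,0,0]},{"grip":4.2,"linear":[0,0.1,4.5],"rotation":[0,0,0]},{"grip":4.2,"linear":[0,0.1,4.5],"rotation":[0,0,0]}]'
python3 -c "
from h import *
np.set_printoptions(precision=4,suppress=True)
im=cams.camera('wrist');cv2.imwrite('pics/w12.png',im[:,:,::-1])
im=cams.camera('scene');cv2.imwrite('pics/s12.png',im[:,:,::-1]);crop(im,110,120,230,260,5,'pics/s12b.png')
"
```

```text
time_s: 12.07
eef_pos: [0.4308, -0.3037, -0.0223]
eef_rot: [0.0, 0.135, 0.991, -0.0]
wrist_force: [-0.3, 0.5, -0.7]
opening: 0.494
```

View pics/w12.png

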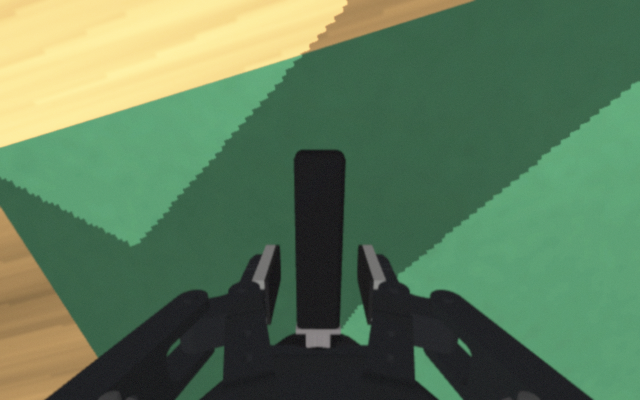

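View pics/s12b.png

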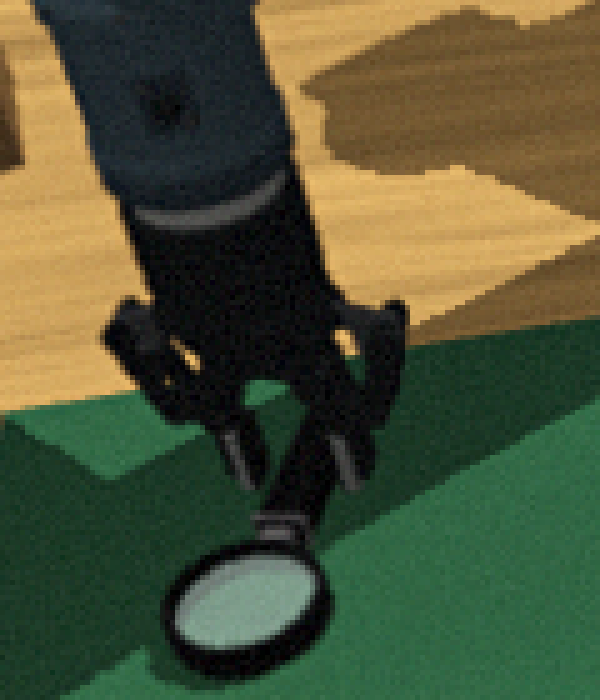

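```bash
python3 -m handwheel '[{"grip":1.5,"linear":[0,0,0],"rotation":[0,0,0]},{"grip":1.5,"linear":[0,0,0],"rotation":[0,0,0]},{"grip":1.5,"linear":[0,0,0],"rotation":[0,0,0]},{"grip":1.5,"linear":[0,0,0],"rotation":[0,0,0]},{"grip":1.5,"linear":[0,0,0],"rotation":[0,0,0]}]'
python3 -c "
from h import *
np.set_printoptions(precision=4,suppress=True)
T=toolT();np.save('T13.npy',T);print(T)
im=cams.camera('wrist');cv2.imwrite('pics/w13.png',im[:,:,::-1])
im=cams.camera('scene');cv2.imwrite('pics/s13.png',im[:,:,::-1]);crop(im,110,120,230,260,5,'pics/s13b.png')
"
```

```text
time_s: 12.58
eef_pos: [0.4309, -0.3038, -0.0221]
eef_rot: [0.0, 0.135, 0.991, -0.0]
wrist_force: [-0.2, 0.3, 5.4]
opening: 0.255
[[-0.9633  0.2685  0.0008  0.4309]
 [ 0.2685  0.9633 -0.0009 -0.3038]
 [-0.001  -0.0007 -1.     -0.0221]
 [ 0.      0.      0.      1.    ]]
```

View pics/w13.png

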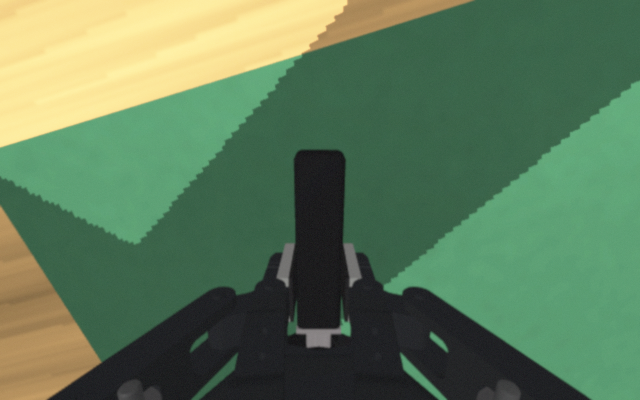

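View pics/s13b.png

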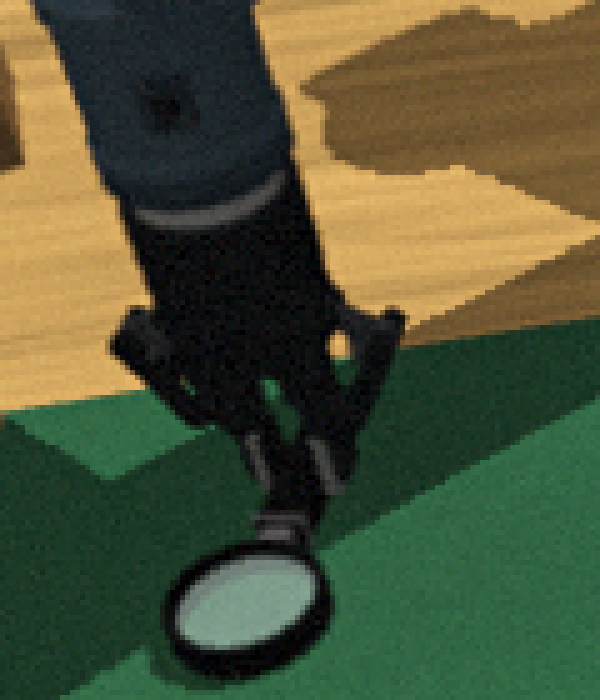

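```bash
python3 - <<'E'
from h import *
np.set_printoptions(precision=4,suppress=True)
T=np.load('T13.npy');w=cam('wrist',T);Ti=np.linalg.inv(T)
for n,p in(('hend',(319.5,150.5)),('hfront',(318.5,328)),('L',(297,245)),('R',(344,245))):
    P=onz(w,*p,.018);print(n,P,(Ti@np.append(P,1))[:3])
s=cam('scene')
S=lambda x,y:(110+x/5-.4,120+y/5-.4)
P=onz(s,*S(245,600),.013);print('lens scene',P,(Ti@np.append(P,1))[:3])
P=np.array([.5101,-.3252,.018]);print((Ti@np.append(P,1))[:3])
E
```

```text
hend [ 0.372  -0.2871  0.018 ] [ 0.0612  0.0003 -0.0401]
hfront [ 0.4645 -0.3132  0.018 ] [-0.0349 -0.0001 -0.04  ]
L [ 0.4137 -0.3101  0.018 ] [ 0.0149 -0.0107 -0.0401]
R [ 0.4199 -0.2878  0.018 ] [ 0.0149  0.0125 -0.0401]
lens scene [ 0.5163 -0.3267  0.013 ] [-0.0884  0.0009 -0.035 ]
[-0.0821  0.0006 -0.04  ]
```

```bash
python3 -m handwheel '[{"grip":1.5,"linear":[0,0,-1],"rotation":[0,0,0]},{"grip":1.5,"linear":[0,0,-3],"rotation":[0,0,0]},{"grip":1.5,"linear":[0,0,-6],"rotation":[0,0,0]},{"grip":1.5,"linear":[0,0,-9],"rotation":[0,0,0]},{"grip":1.5,"linear":[0,0,-12],"rotation":[0,0,0]},{"grip":1.5,"linear":[0,0,-15],"rotation":[0,0,0]},{"grip":1.5,"linear":[0,0,-17],"rotation":[0,0,0]},{"grip":1.5,"linear":[0,0,-18],"rotation":[0,0,0]},{"grip":1.5,"linear":[0,0,-18],"rotation":[0,0,0]},{"grip":1.5,"linear":[0,0,-18],"rotation":[0,0,0]}]'
python3 -c "
from h import *
np.set_printoptions(precision=4,suppress=True)
T=toolT();np.save('T14.npy',T);print(T)
im=cams.camera('wrist');cv2.imwrite('pics/w14.png',im[:,:,::-1])
im=cams.camera('scene');cv2.imwrite('pics/s14.png',im[:,:,::-1])
"
```

```text
time_s: 13.52
eef_pos: [0.4302, -0.303, 0.1567]
eef_rot: [-0.0, 0.135, 0.991, 0.0]
wrist_force: [0.1, 0.1, -2.6]
opening: 0.263
[[-0.9633  0.2684 -0.0002  0.4302]
 [ 0.2684  0.9633  0.0002 -0.303 ]
 [ 0.0003  0.0001 -1.      0.1567]
 [ 0.      0.      0.      1.    ]]
```

View pics/w14.png

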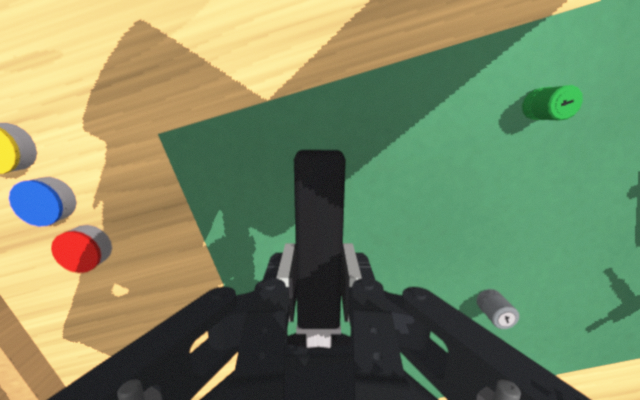

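View pics/s14.png

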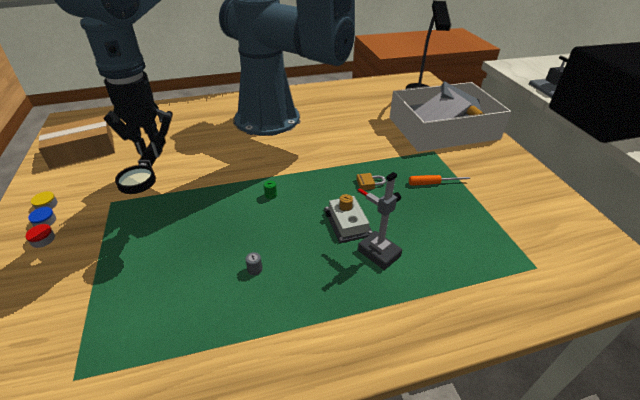

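```bash
python3 -m handwheel '[{"grip":1.5,"linear":[0.3,1.5,0],"rotation":[0,0,-0.6]},{"grip":1.5,"linear":[1.0,4.5,0],"rotation":[0,0,-1.8]},{"grip":1.5,"linear":[1.8,8,0],"rotation":[0,0,-3.1]},{"grip":1.5,"linear":[2.6,11.5,0],"rotation":[0,0,-4.5]},{"grip":1.5,"linear":[3.4,15,0],"rotation":[0,0,-5.9]},{"grip":1.5,"linear":[4.2,18.5,0],"rotation":[0,0,-7.2]},{"grip":1.5,"linear":[5.0,22,0],"rotation":[0,0,-8.6]},{"grip":1.5,"linear":[5.8,25.5,0],"rotation":[0,0,-9.9]},{"grip":1.5,"linear":[6.6,29,0],"rotation":[0,0,-11.3]},{"grip":1.5,"linear":[7.4,32.5,0],"rotation":[0,0,-12.7]},{"grip":1.5,"linear":[8.2,36,0],"rotation":[0,0,-14]},{"grip":1.5,"linear":[8.8,38.5,0],"rotation":[0,0,-15]}]'
python3 -m handwheel '[{"grip":1.5,"linear":[0.3,1.1,0],"rotation":[0,0,-0.55]},{"grip":1.5,"linear":[0.3,1.2,0],"rotation":[0,0,-0.55]},{"grip":1.5,"linear":[0.3,1.2,0],"rotation":[0,0,-0.55]},{"grip":1.5,"linear":[0.3,1.2,0],"rotation":[0,0,-0.55]}]'
python3 -c "
from h import *
np.set_printoptions(precision=4,suppress=True)
T=toolT();np.save('T15.npy',T);print(T)
im=cams.camera('wrist');cv2.imwrite('pics/w15.png',im[:,:,::-1])
im=cams.camera('scene');cv2.imwrite('pics/s15.png',im[:,:,::-1]);crop(im,290,110,430,260,5,'pics/s15b.png')
"
```

```text
time_s: 14.62
eef_pos: [0.4471, 0.0945, 0.1558]
eef_rot: [-0.001, 0.004, 1.0, 0.001]
wrist_force: [0.3, 0.2, 0.1]
opening: 0.264
time_s: 14.95
eef_pos: [0.4457, 0.1024, 0.1566]
eef_rot: [-0.001, 0.0, 1.0, -0.0]
wrist_force: [-0.1, 0.5, -0.3]
opening: 0.262
[[-1.      0.0009 -0.0011  0.4457]
 [ 0.0009  1.     -0.0005  0.1024]
 [ 0.0011 -0.0005 -1.      0.1566]
 [ 0.      0.      0.      1.    ]]
```

View pics/s15b.png

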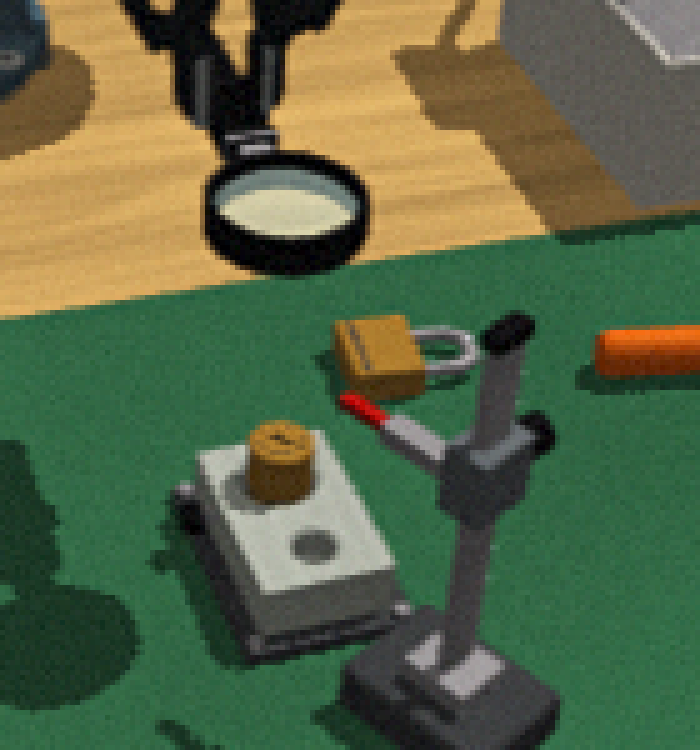

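```bash
python3 -m handwheel '[{"grip":1.5,"linear":[-0.2,0.3,0.5],"rotation":[0,0,0]},{"grip":1.5,"linear":[-0.35,0.36,1.5],"rotation":[0,0,0]},{"grip":1.5,"linear":[-0.35,0.36,2.5],"rotation":[0,0,0]},{"grip":1.5,"linear":[-0.35,0.36,3.5],"rotation":[0,0,0]},{"grip":1.5,"linear":[-0.35,0.36,4.5],"rotation":[0,0,0]},{"grip":1.5,"linear":[-0.35,0.36,5.1],"rotation":[0,0,0]},{"grip":1.5,"linear":[-0.35,0.36,5.4],"rotation":[0,0,0]},{"grip":1.5,"linear":[-0.35,0.36,5.4],"rotation":[0,0,0]},{"grip":1.5,"linear":[-0.35,0.36,5.4],"rotation":[0,0,0]},{"grip":1.5,"linear":[-0.35,0.36,5.4],"rotation":[0,0,0]}]'
python3 -c "
from h import *
np.set_printoptions(precision=4,suppress=True)
T=toolT();np.save('T16.npy',T);print(T)
im=cams.camera('wrist');cv2.imwrite('pics/w16.png',im[:,:,::-1])
print(status.get_obs()['eef_pos'])
im=cams.camera('scene');cv2.imwrite('pics/s16.png',im[:,:,::-1]);crop(im,310,130,410,220,8,'pics/s16b.png')
im=cams.camera('top');cv2.imwrite('pics/t16.png',im[:,:,::-1]);crop(im,240,120,340,280,5,'pics/t16b.png')
print(status.get_obs()['eef_pos'])
"
```

```text
time_s: 15.88
eef_pos: [0.4502, 0.1068, 0.1037]
eef_rot: [0.001, 0.0, 1.0, -0.0]
wrist_force: [0.4, -0.3, -1.3]
opening: 0.262
[[-1.      0.0002  0.001   0.4502]
 [ 0.0002  1.     -0.0001  0.1068]
 [-0.001  -0.0001 -1.      0.1037]
 [ 0.      0.      0.      1.    ]]
[0.4502 0.1068 0.1037]
[0.4501 0.1068 0.1037]
```

View pics/s16b.png

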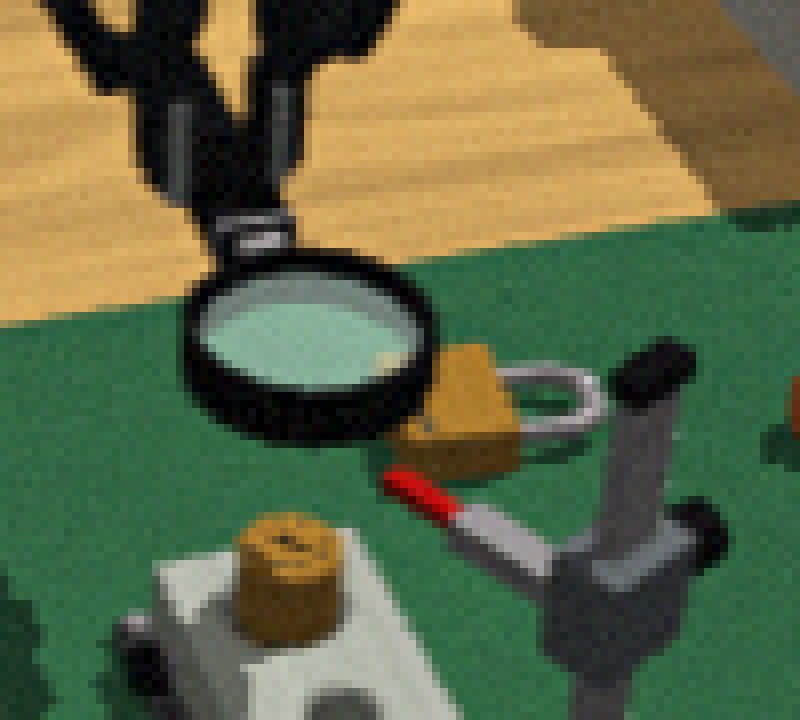

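View pics/t16b.png

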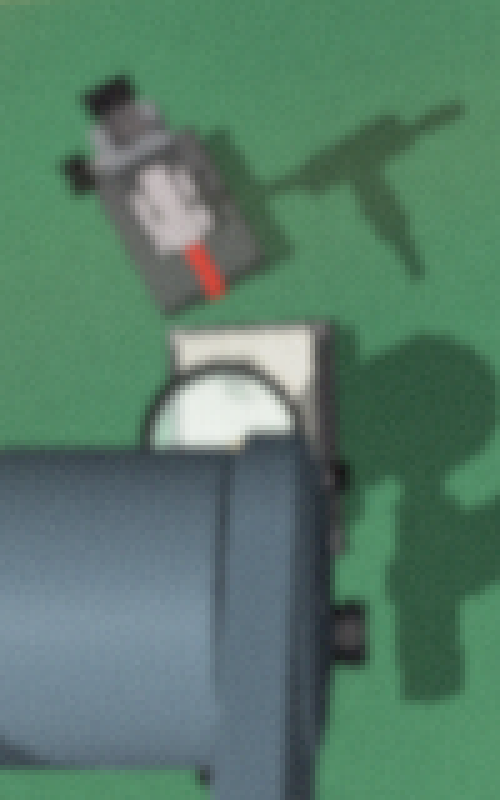

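View pics/w16.png

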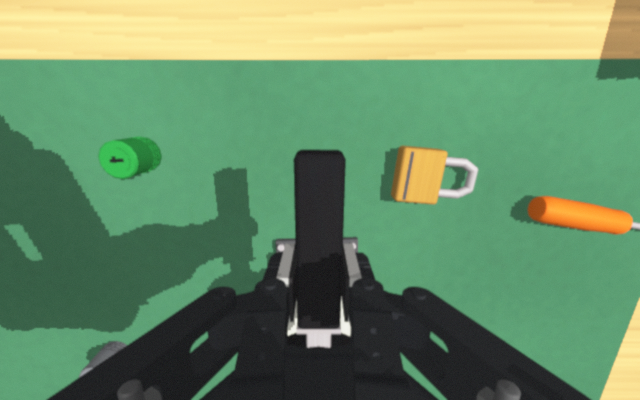

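```bash
python3 - <<'E'
from h import *
np.set_printoptions(precision=4,suppress=True)
s=cam('scene');t=cam('top')
S=lambda x,y:(310+(x+.5)/8-.5,130+(y+.5)/8-.5); P=lambda x,y:(240+(x+.5)/5-.5,120+(y+.5)/5-.5)
f=onz(t,*P(222,361),.1438);L=onz(t,*P(143,435),.1438);Rr=onz(t,*P(302,435),.1438);print('top front',f,L,Rr)
def atx(c,p,x):
    o,r=ray(c,*p);return o+r*(x-o[0])/r[0]
xl=f[0]-.036
print('scene bottomfront',atx(s,S(312,445),xl+.036),'topback',atx(s,S(311,248),xl-.036))
print('scene topfront',atx(s,S(312,398),xl+.036))
for cx in (.5335,): 
  for z in(.130,.135,.140): print(z,[((proj(s,[cx+dx,.106+dy,z+dz])-[309.56,129.56])*8).round(0) for dx,dy,dz in((.036,0,-.009),(.036,0,.009),(-.036,0,.009),(0,-.036,0),(0,.036,0))])
print(tri(ray(t,*P(222,361)),ray(s,*S(312,392))))
# tip: top-face end edge mid & left/right
print('tip',tri(ray(t,*P(219,296)),ray(s,*S(393,470))))
E
```

```text
top front [0.5722 0.107  0.1438] [0.5412 0.1415 0.1438] [0.539  0.0732 0.1438]
scene bottomfront [0.5722 0.0978 0.1257] topback [0.5002 0.121  0.1374]
scene topfront [0.5722 0.0969 0.142 ]
0.13 [array([336., 447.]), array([340., 395.]), array([259., 246.]), array([173., 364.]), array([418., 325.])]
0.135 [array([337., 433.]), array([342., 381.]), array([259., 231.]), array([174., 350.]), array([419., 310.])]
0.14 [array([339., 419.]), array([343., 366.]), array([260., 217.]), array([174., 335.]), array([420., 296.])]
(array([0.5711, 0.1023, 0.1429]), np.float64(0.009848684734237171))
tip (array([0.6022, 0.109 , 0.1383]), np.float64(0.0007034195862862667))
```

```bash
python3 - <<'E'
from h import *
from scipy.optimize import least_squares
np.set_printoptions(precision=4,suppress=True)
s=cam('scene');t=cam('top')
a=np.linspace(0,2*np.pi,361)
def ext(c,x,y,z,off,k):
    q=[np.array([proj(c,[x+.036*np.cos(b),y+.036*np.sin(b),z+d]) for b in a]) for d in(.009,-.009)]
    p=np.vstack(q);p=(p-off)*k+(k-1)/2
    return np.array([p[:,0].min(),p[:,0].max(),p[:,1].min(),p[:,1].max()])
so,to=np.array([310,130]),np.array([240,120])
ms=np.array([183,437,247,445])
for z in(.130,.1325,.135):print(z,ext(s,.5345,.107,z,so,8),ext(t,.5345,.107,z,to,5))
f=lambda p:np.r_[(ext(s,*p,so,8)-ms)/8,(ext(t,*p,to,5)-[143,302,361,0])[:3]/5]
r=least_squares(f,[.534,.107,.135],diff_step=1e-3);print(r.x,r.fun)
E
```

```text
0.13 [171.3881 432.7456 244.8017 451.8506] [141.4516 311.4504 366.9114 536.7346]
0.1325 [171.6079 433.4783 237.616  444.6959] [140.5078 311.0266 365.884  536.2221]
0.135 [171.8285 434.2137 230.4035 437.5127] [139.5582 310.6003 364.8505 535.7066]
[0.5365 0.1085 0.1318] [-0.5261  0.4986 -0.5239  0.667  -1.1567  1.1147  0.1408]
```

```bash
python3 - <<'E'
from h import *
np.set_printoptions(precision=4,suppress=True)
s=cam('scene');t=cam('top')
for n,p in(('top','pics/t10.png'),('scene','pics/s10.png'),('top','pics/top0.png'),('scene','pics/scene0.png')):
    im=np.ascontiguousarray(load(p));h=cv2.cvtColor(im,cv2.COLOR_RGB2HSV).astype(int);H,S,V=h[...,0],h[...,1],h[...,2]
    print(p,'brass',[c for c in comp((H>8)&(H<24)&(S>100)&(V>60),20) if 240<c[1][0]<400 and 150<c[1][1]<240])
    print(' red',[c for c in comp(((H<6)|(H>174))&(S>130)&(V>60),5) if 250<c[1][0]<400])
for P in([.5333,.106,.06],[.4857,-.06,.04]):print(proj(t,P),proj(s,P))
# cylinder bbox prediction in scene
a=np.linspace(0,6.283,181)
for x,y,z0,z1 in((.4857,-.06,0,.04),(.5333,.106,.036,.06)):
  q=np.array([proj(s,[x+.016*np.cos(b),y+.016*np.sin(b),z]) for b in a for z in(z0,z1)]);print('scene bbox',q.min(0),q.max(0))
  q=np.array([proj(t,[x+.016*np.cos(b),y+.016*np.sin(b),z]) for b in a for z in(z0,z1)]);print('top bbox',q.min(0),q.max(0))
crop(load('pics/s10.png'),325,170,375,225,12,'pics/s10c.png');crop(load('pics/t10.png'),265,165,315,235,8,'pics/t10c.png')
E
```

```text
pics/t10.png brass [([49, 61, 591, 339, 85464], [319.9, 205.8]), ([283, 208, 13, 14, 142], [288.9, 214.2])]
 red [([278, 169, 7, 10, 33], [280.8, 173.8])]
pics/s10.png brass [([357, 173, 18, 17, 237], [365.7, 180.9]), ([339, 194, 14, 17, 179], [345.7, 202.0])]
 red [([358, 188, 10, 8, 35], [362.3, 191.4])]
pics/top0.png brass [([49, 61, 591, 339, 115642], [377.1, 235.7]), ([352, 226, 14, 14, 149], [358.8, 232.4])]
 red [([278, 169, 7, 10, 33], [280.8, 173.8])]
pics/scene0.png brass [([357, 173, 18, 17, 223], [365.8, 180.9]), ([267, 200, 14, 16, 165], [273.7, 207.2])]
 red [([358, 188, 10, 8, 33], [362.3, 191.4])]
[288.9733 214.4882] [345.061  196.3072]
[359.8444 233.0833] [272.487  201.7522]
scene bbox [265.7633 197.3909] [280.256  218.4505]
top bbox [352.1716 226.38  ] [366.5666 240.7157]
scene bbox [337.901  191.9546] [351.8509 208.4035]
top bbox [282.2007 207.7522] [296.6514 222.2944]
```

View pics/s10c.png

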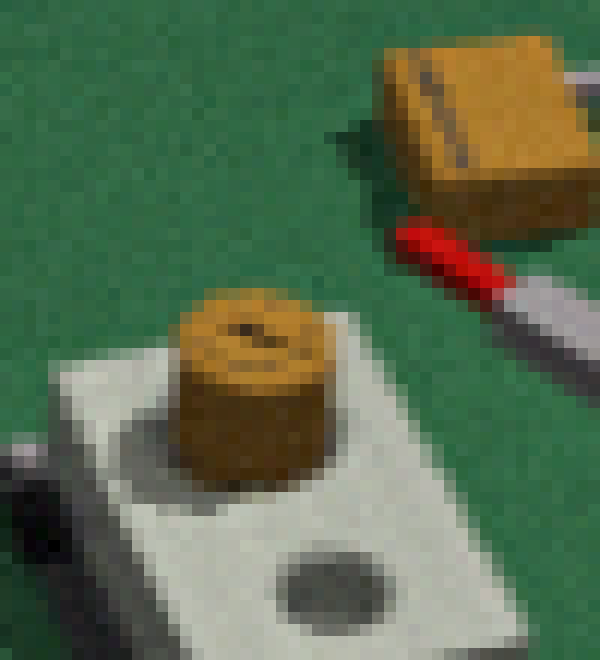

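View pics/t10c.png

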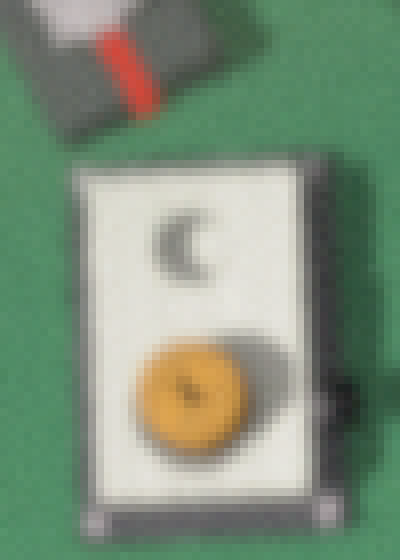

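```bash
python3 - <<'E'
from h import *
from scipy.optimize import least_squares
np.set_printoptions(precision=4,suppress=True)
s=cam('scene');t=cam('top')
bs=np.array([.65,1.85]);bt=np.array([-.4,-.5])
print('tip topedge',tri(ray(t,*(np.array([283.3,178.9])-bt)),ray(s,*(np.array([359.0,188.4])-bs))))
print('red centroid',tri(ray(t,*(np.array([280.8,173.8])-bt)),ray(s,*(np.array([362.3,191.4])-bs))))
a=np.linspace(0,2*np.pi,361)
def ext(c,x,y,z):
    p=np.array([proj(c,[x+.036*np.cos(b),y+.036*np.sin(b),z+d]) for b in a for d in(.009,-.009)])
    return np.r_[p.min(0),p.max(0)]
ms=np.array([310+183.5/8-.5,130+247.5/8-.5,310+437.5/8-.5,130+445.5/8-.5])-np.r_[bs,bs]
mt=np.array([240+143.5/5-.5,120+361.5/5-.5,240+302.5/5-.5])-np.r_[bt,bt[0]]
r=least_squares(lambda p:np.r_[ext(s,*p)-ms,ext(t,*p)[:3]-mt],[.534,.107,.135],diff_step=1e-3);print('lens',r.x,r.fun)
# wrist9 tip end face centre
w=cam('wrist',np.load('T9.npy'))
print('w9',tri(ray(w,320.1,341.5),ray(t,283.1+.4,178.9+.5)),tri(ray(w,320.1,341.5),ray(s,358.6-.65,189.6-1.85)))
# block check in scene
for x in(.5055,.6055):
  for y in(.074,.138):print(proj(s,[x,y,.036])+bs)
print([(320+(x+.5)/5-.5,160+(y+.5)/5-.5) for x,y in((47,203),(172,180),(244,315),(110,342))])
E
```

```text
tip topedge (array([0.6002, 0.1083, 0.1416]), np.float64(0.0014278211272584418))
red centroid (array([0.6114, 0.1126, 0.1416]), np.float64(0.0006133312244498047))
lens [0.5347 0.1073 0.1358] [-0.5931 -0.489   0.4808  0.6543 -1.2825  0.1257  1.1604]
w9 (array([0.6004, 0.108 , 0.1397]), np.float64(0.0005569373364877884)) (array([0.601 , 0.1079, 0.1391]), np.float64(0.0003690233001583339))
[329.1739 200.6679]
[354.0321 196.3035]
[341.6546 228.9017]
[368.4038 223.7157]
[(329.0, 200.2), (354.0, 195.6), (368.4, 222.6), (341.6, 228.0)]
```

```bash
python3 - <<'E'
from h import *
crop(load('pics/t16.png'),300,130,380,230,8,'pics/t16c.png')
E
```

```text
(no output)
```

View pics/t16c.png

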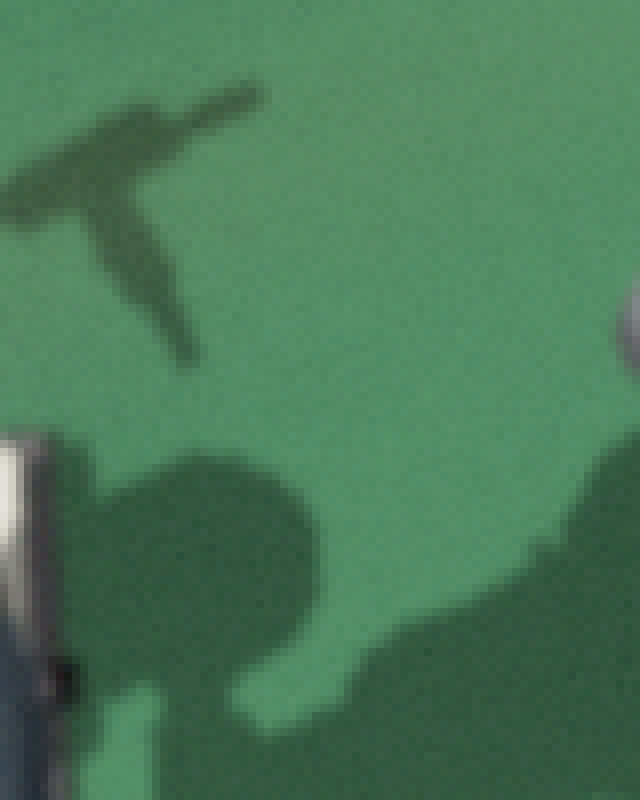

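```bash
python3 - <<'E'
from h import *
np.set_printoptions(precision=4,suppress=True)
t=cam('top');bt=np.array([-.4,-.5])
C=lambda x,y:np.array([300+(x+.5)/8-.5,130+(y+.5)/8-.5])-bt
tip=onz(t,*C(189,364),0); r=onz(t,*C(320,560),0); f=onz(t,*C(200,454),0); bt_=onz(t,*C(264,92),0)
print('tip shadow',tip,'loupe right',r,'front',f,'gauge top',bt_)
lens=np.array([.5340,.1070]);ztop=.1348+.009
# right edge of top circle: y=lens-.036
k=(lens[1]-.036-r[1])/ztop; print('ky from right edge',k)
kx=(f[0]-(lens[0]+.036))/ztop;print('kx',kx)
print('tip dy',.108-tip[1],'h=',(.108-tip[1])/k,'dx',tip[0]-.6005)
E
```

```text
tip shadow [0.6378 0.0224 0.    ] loupe right [ 0.5732 -0.0169  0.    ] front [0.6085 0.0198 0.    ] gauge top [ 0.727  -0.0046  0.    ]
ky from right edge 0.6111600493050393
kx 0.26753699948058923
tip dy 0.08561359940587805 h= 0.1400837628428605 dx 0.03725978122799212
```

```bash
python3 -m handwheel '[{"grip":1.5,"linear":[0,0,-1.5],"rotation":[0,0,0]},{"grip":1.5,"linear":[0,0,-4.5],"rotation":[0,0,3]},{"grip":1.5,"linear":[0,0,-6.7],"rotation":[0,0,9]},{"grip":1.5,"linear":[0,0,-6.7],"rotation":[0,0,16]},{"grip":1.5,"linear":[0,0,-6.7],"rotation":[0,0,23]},{"grip":1.5,"linear":[0,0,-6.7],"rotation":[0,0,30]},{"grip":1.5,"linear":[0,-1,-6.7],"rotation":[0,0,37]},{"grip":1.5,"linear":[-1,-2.5,-6.7],"rotation":[0,0,44]},{"grip":1.5,"linear":[-2,-4,-6.7],"rotation":[0,0,51]},{"grip":1.5,"linear":[-3,-5.5,-6.7],"rotation":[0,0,58]},{"grip":1.5,"linear":[-4,-7,-6.7],"rotation":[0,0,65]},{"grip":1.5,"linear":[-5,-7.7,-6.7],"rotation":[0,0,72]}]'
python3 -m handwheel '[{"grip":1.5,"linear":[0,0,0],"rotation":[0,0,7]},{"grip":1.5,"linear":[0,0,0],"rotation":[0,0,14]},{"grip":1.5,"linear":[0,0,0],"rotation":[0,0,18]},{"grip":1.5,"linear":[0,0,0],"rotation":[0,0,18]},{"grip":1.5,"linear":[0,0,0],"rotation":[0,0,18]},{"grip":1.5,"linear":[0,0,0],"rotation":[0,0,18]},{"grip":1.5,"linear":[0,0,0],"rotation":[0,0,18]},{"grip":1.5,"linear":[0,0,0],"rotation":[0,0,18]}]'
python3 -c "
from h import *
np.set_printoptions(precision=4,suppress=True)
T=toolT();np.save('T17.npy',T);print(T)
im=cams.camera('wrist');cv2.imwrite('pics/w17.png',im[:,:,::-1])
print(toolT()[:3,3])
"
```

```text
time_s: 17.03
eef_pos: [0.5003, 0.0282, 0.1706]
eef_rot: [0.001, 0.591, 0.807, -0.0]
wrist_force: [-0.4, 0.0, -1.1]
opening: 0.263
time_s: 17.7
eef_pos: [0.4996, 0.0298, 0.1703]
eef_rot: [0.0, 0.707, 0.707, 0.0]
wrist_force: [0.1, -0.5, -0.3]
opening: 0.258
[[-0.0008  1.      0.0002  0.4996]
 [ 1.      0.0008 -0.0001  0.0298]
 [-0.0001  0.0002 -1.      0.1703]
 [ 0.      0.      0.      1.    ]]
[0.4996 0.0299 0.1702]
```

View pics/w17.png

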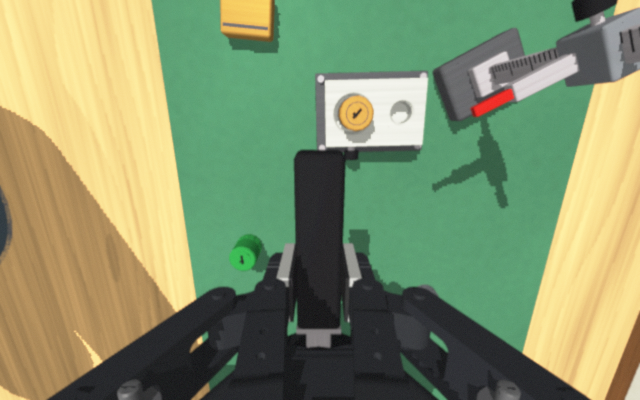

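```bash
python3 -m handwheel '[{"grip":1.5,"linear":[0,1.5,0],"rotation":[0,0,0]},{"grip":1.5,"linear":[0,4.5,0],"rotation":[0,0,0]},{"grip":1.5,"linear":[0,7.5,0],"rotation":[0,0,0]},{"grip":1.5,"linear":[0,10.5,0],"rotation":[0,0,0]},{"grip":1.5,"linear":[0,12.5,0],"rotation":[0,0,0]},{"grip":1.5,"linear":[0,14,0],"rotation":[0,0,0]},{"grip":1.5,"linear":[0,14,0],"rotation":[0,0,0]},{"grip":1.5,"linear":[0,14,0],"rotation":[0,0,0]},{"grip":1.5,"linear":[0,14,0],"rotation":[0,0,0]},{"grip":1.5,"linear":[0,14,0],"rotation":[0,0,0]}]'
python3 -c "
from h import *
np.set_printoptions(precision=4,suppress=True)
T=toolT();np.save('T18.npy',T);print(T)
im=cams.camera('wrist');cv2.imwrite('pics/w18.png',im[:,:,::-1])
print(toolT()[:3,3])
crop(im,130,40,310,180,4,'pics/w18b.png')
crop(load('pics/w17.png'),310,50,530,170,3,'pics/w17b.png')
crop(load('pics/w17.png'),460,70,530,130,10,'pics/w17c.png')
"
```

```text
time_s: 18.58
eef_pos: [0.6386, 0.0299, 0.1701]
eef_rot: [-0.0, 0.707, 0.707, -0.0]
wrist_force: [0.3, 0.8, -0.8]
opening: 0.26
[[ 0.0001  1.     -0.0008  0.6386]
 [ 1.     -0.0001  0.0001  0.0299]
 [ 0.0001 -0.0008 -1.      0.1701]
 [ 0.      0.      0.      1.    ]]
[0.6388 0.0299 0.1703]
```

View pics/w18.png

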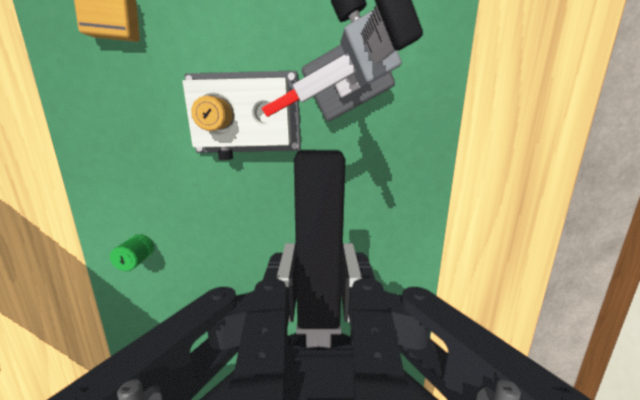

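View pics/w17c.png

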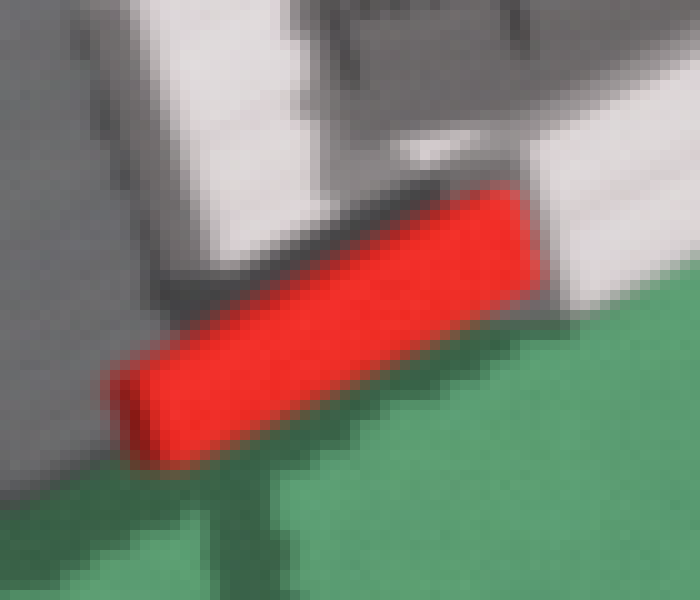

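```bash
python3 - <<'E'
from h import *
crop(load('pics/w18.png'),245,75,315,130,10,'pics/w18c.png');crop(load('pics/w18.png'),175,60,315,160,5,'pics/w18d.png')
E
```

```text
(no output)
```

View pics/w18c.png

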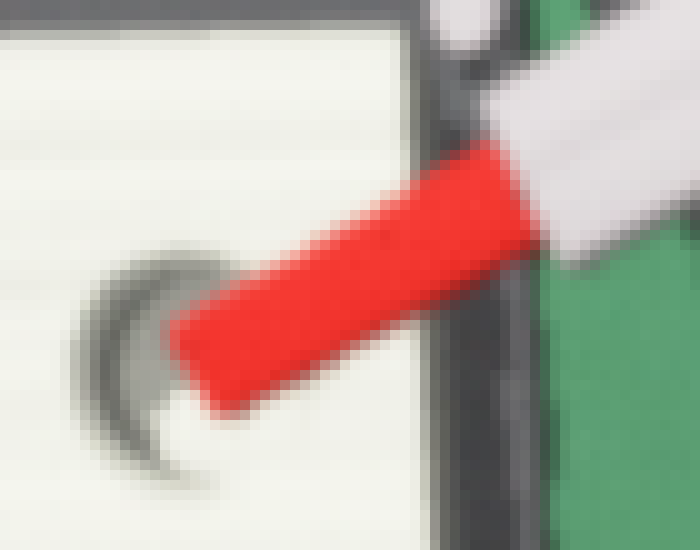

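View pics/w18d.png

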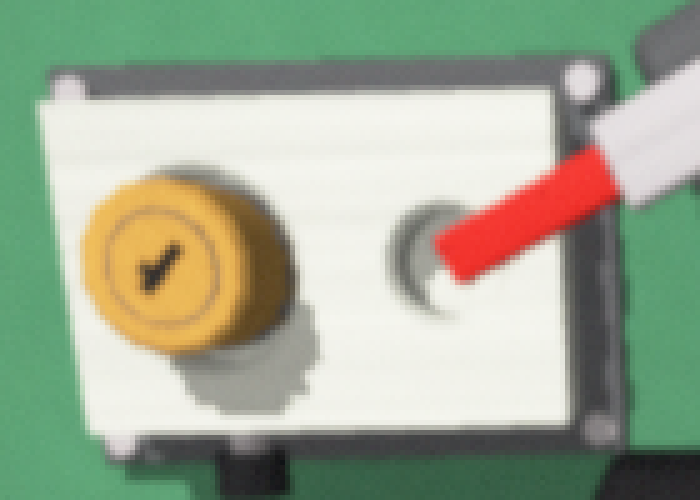

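View pics/w17b.png

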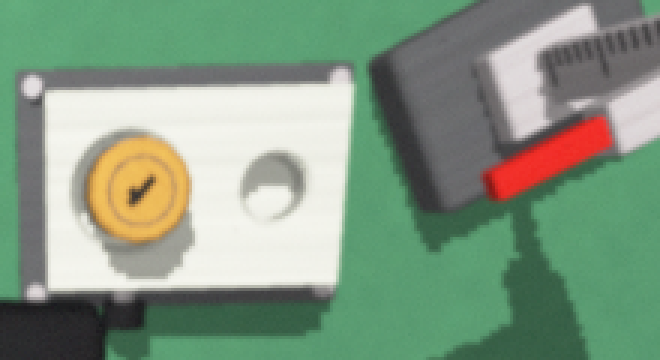

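```bash
python3 - <<'E'
from h import *
np.set_printoptions(precision=4,suppress=True)
a=cam('wrist',np.load('T17.npy'));b=cam('wrist',np.load('T18.npy'))
q=lambda o,k:lambda x,y:(o[0]+(x+.5)/k-.5,o[1]+(y+.5)/k-.5)
A=q((460,70),10);B=q((245,75),10);A3=q((310,50),3);B5=q((175,60),5)
print('tip',tri(ray(a,*A(160,420)),ray(b,*B(197,373))))
print('red/grey',tri(ray(a,*A(531,238)),ray(b,*B(518,190))))
print('face',tri(ray(a,*A3(141.5,187.5)),ray(b,*B5(161.5,264.5))))
for p,r in zip(((45,90),(355,84),(338,290),(47,290)),((40,100),(553,90),(573,428),(90,430))):print('corner',tri(ray(a,*A3(*p)),ray(b,*B5(*r))))
E
```

```text
tip (array([0.6023, 0.1071, 0.1408]), np.float64(0.00027176995982914644))
red/grey (array([0.6237, 0.1183, 0.1417]), np.float64(0.00016561123502222732))
face (array([0.5345, 0.1066, 0.0599]), np.float64(0.00042393845523318124))
corner (array([0.505 , 0.1371, 0.0345]), np.float64(0.00011149746440367981))
corner (array([0.6055, 0.1389, 0.0357]), np.float64(2.7174956073449476e-05))
corner (array([0.6074, 0.0735, 0.0354]), np.float64(0.001072549308196335))
corner (array([0.5062, 0.073 , 0.0342]), np.float64(0.0006596129158918798))
```

```bash
python3 -m handwheel '[{"grip":1.5,"linear":[0,-1.5,0],"rotation":[0,0,0]},{"grip":1.5,"linear":[0,-4.5,0],"rotation":[0,0,0]},{"grip":1.5,"linear":[0,-8,0],"rotation":[0,0,0]},{"grip":1.5,"linear":[0,-11.5,0],"rotation":[0,0,-3]},{"grip":1.5,"linear":[0,-15,0],"rotation":[0,0,-9]},{"grip":1.5,"linear":[1,-17.5,0],"rotation":[0,0,-16]},{"grip":1.5,"linear":[2.5,-18.8,0],"rotation":[0,0,-23]},{"grip":1.5,"linear":[4.5,-18.8,0],"rotation":[0,0,-30]},{"grip":1.5,"linear":[6.5,-18.8,0],"rotation":[0,0,-37]},{"grip":1.5,"linear":[7.5,-18.8,0],"rotation":[0,0,-44]},{"grip":1.5,"linear":[7.67,-18.8,0],"rotation":[0,0,-51]},{"grip":1.5,"linear":[7.67,-18.8,0],"rotation":[0,0,-58]}]'
python3 -m handwheel '[{"grip":1.5,"linear":[0,0,0],"rotation":[0,0,-7]},{"grip":1.5,"linear":[0,0,0],"rotation":[0,0,-14]},{"grip":1.5,"linear":[0,0,0],"rotation":[0,0,-21]},{"grip":1.5,"linear":[0,0,0],"rotation":[0,0,-27]},{"grip":1.5,"linear":[0,0,0],"rotation":[0,0,-32]},{"grip":1.5,"linear":[0,0,0],"rotation":[0,0,-32]},{"grip":1.5,"linear":[0,0,0],"rotation":[0,0,-32]},{"grip":1.5,"linear":[0,0,0],"rotation":[0,0,-32]},{"grip":1.5,"linear":[0,0,0],"rotation":[0,0,-32]}]'
python3 -c "
from h import *
np.set_printoptions(precision=4,suppress=True)
print(toolT())"
```

```text
time_s: 19.63
eef_pos: [0.451, 0.1074, 0.1706]
eef_rot: [0.0, 0.272, 0.962, 0.0]
wrist_force: [0.9, 0.1, -1.3]
opening: 0.264
time_s: 20.38
eef_pos: [0.4515, 0.1065, 0.1703]
eef_rot: [0.0, 0.001, 1.0, -0.0]
wrist_force: [0.5, -0.2, -0.1]
opening: 0.264
[[-1.      0.0021  0.0002  0.4515]
 [ 0.0021  1.     -0.      0.1065]
 [-0.0002 -0.     -1.      0.1703]
 [ 0.      0.      0.      1.    ]]
```

```bash
python3 -m handwheel '[{"grip":1.5,"linear":[0.1,0,1],"rotation":[0,0,0]},{"grip":1.5,"linear":[0.1,0,2.5],"rotation":[0,0,0]},{"grip":1.5,"linear":[0.1,0,4],"rotation":[0,0,0]},{"grip":1.5,"linear":[0.1,0,5.3],"rotation":[0,0,0]},{"grip":1.5,"linear":[0.1,0,6.1],"rotation":[0,0,0]},{"grip":1.5,"linear":[0.1,0,6.5],"rotation":[0,0,0]},{"grip":1.5,"linear":[0.1,0,6.5],"rotation":[0,0,0]},{"grip":1.5,"linear":[0.1,0,6.5],"rotation":[0,0,0]},{"grip":1.5,"linear":[0.1,0,6.5],"rotation":[0,0,0]},{"grip":1.5,"linear":[0.1,0,6.5],"rotation":[0,0,0]},{"grip":1.5,"linear":[0.1,0,6.5],"rotation":[0,0,0]},{"grip":1.5,"linear":[0.1,0,6.5],"rotation":[0,0,0]}]'
python3 -c "
from h import *
np.set_printoptions(precision=4,suppress=True)
T=toolT();print(T,status.get_obs()['dq'])
im=cams.camera('wrist');cv2.imwrite('pics/w20.png',im[:,:,::-1])
im=cams.camera('scene');cv2.imwrite('pics/s20.png',im[:,:,::-1]);crop(im,310,130,410,220,8,'pics/s20b.png')
w=cam('wrist',T);Ti=np.linalg.inv(T)
"
```

```text
time_s: 21.38
eef_pos: [0.451, 0.1065, 0.1056]
eef_rot: [0.0, 0.0, 1.0, -0.0]
wrist_force: [0.9, 0.3, -0.2]
opening: 0.262
[[-1.      0.0003  0.0009  0.451 ]
 [ 0.0003  1.     -0.      0.1065]
 [-0.0009 -0.     -1.      0.1056]
 [ 0.      0.      0.      1.    ]] [-0.0008  0.0012  0.0036 -0.0001 -0.0018  0.0002]
```

View pics/w20.png

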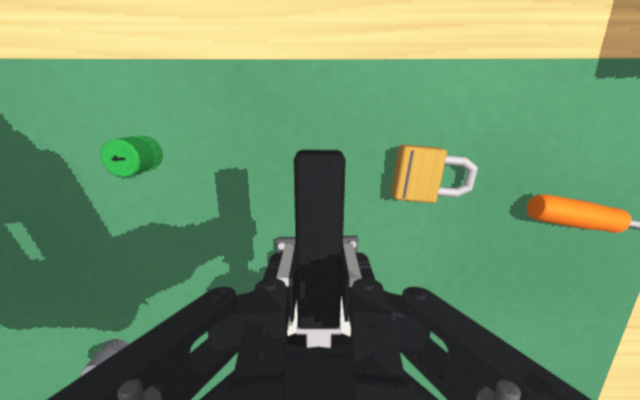

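View pics/s20b.png

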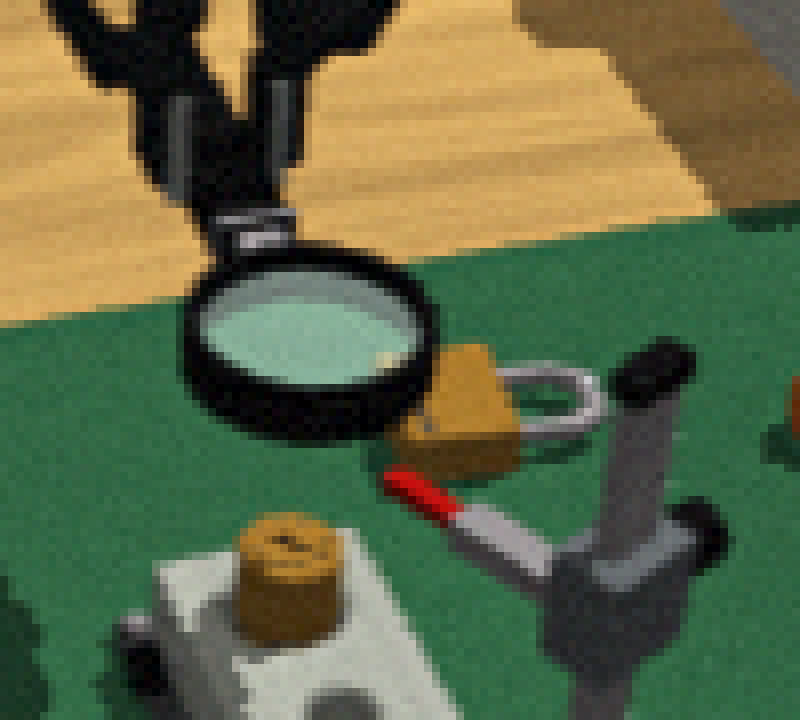

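The wrist view shows the handle unchanged in the grip, with its end still at row 150. The scene view shows the lens over the seated cylinder, clear of the red tip at about (358,189), and the gauge hasn't moved. The arm is steady, so I'm handing in.

```bash
python3 -c "
from bench import ctrl,status
print(ctrl.hand_in());o=status.get_obs();print(o['time_s'],o['eef_pos'],o['opening'])"
```

```text
the job is handed in; nothing more can be done
None
the job is handed in; nothing more can be done
```

The brass cylinder is in the large pocket, keyway face up, and released. The loupe is held level over it at the scriber's height. I handed in at about 21.5 s; no verdict is reported.

**Last checks**
- **Cylinder:** two wrist views put its face at (0.5345, 0.1066, 0.0599) m, against the 0.060 m expected when fully seated. I felt the pocket floor before letting go.
- **Focal height:** the same two views put the top of the scriber tip at 0.141 m, so its middle is about 0.136 m. The lens middle is at about 0.1367 m.
- **Centring:** the lens is at about (0.535, 0.107), within about 1 mm of the face centre. I worked this out from how the handle sits in the grip, because the wrist camera cannot see the lens there.
- **Holding steady:** the joints were nearly still, the wrist force was about 1 N, and the handle had not shifted in the grip. The lens frame is about 30 mm clear of the scriber. I saw no sign of contact with the gauge or the bystanders, though I did not re-measure their positions.

**What disagreed**
- **Fingertips:** they sit about 27 mm behind the reported TCP, so my first try closed just above the cylinder without touching it. I then gripped by measured fingertip height and contact force.
- **Scene camera:** it is off by about 2 pixels near the block. Early scriber height estimates therefore ran from 0.133 to 0.140 m, and I used the two-view wrist measurement instead.

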